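Shut down the spray bench and hang the dip cups to dry

TASK

Close down the spray bench: first turn the spray-air regulator until its pointer stands at the white block on its rim. Then hang every dip cup by its loop handle on the drain rack, each on a hook of its own, and once all of them hang, turn the drying blower's knob until its pointer stands at its own white block. Leave the other things on the bench undisturbed.

Things in the scene. Friction and masses are not known exactly. Their poses are not given: they have to be found in the camera images.
- cup1_mid (a point): Open steel dip cup (may be absent): 54 mm across, 60 mm tall, flat foot, 0.1 to 0.2 kg, standing on the bench at the start. This point is on its axis, 30 mm above the foot; z is up out of the mouth. A rigid wire loop handle stands over the mouth in the cup's y-z plane. The cup's outside can be gripped across its y, with the loop standing up between the fingers.
- cup1_loop (a point): Underside of the middle of that cup's loop handle, on the cup's axis, 99 mm above the foot; axes as the cup's. Loop of 5 mm wire: legs at y = +-22.5 mm up to 84 mm above the foot, then narrowing to a flat top 18 mm wide, outer height 104 mm. The opening under it, seen along the cup's x, is free from the rim (60 mm) to 99 mm above the foot.
- cup2_mid (a point): Open steel dip cup (may be absent): 54 mm across, 60 mm tall, flat foot, 0.1 to 0.2 kg, standing on the bench at the start. This point is on its axis, 30 mm above the foot; z is up out of the mouth. A rigid wire loop handle stands over the mouth in the cup's y-z plane. The cup's outside can be gripped across its y, with the loop standing up between the fingers.
- cup2_loop (a point): Underside of the middle of that cup's loop handle, on the cup's axis, 99 mm above the foot; axes as the cup's. Loop of 5 mm wire: legs at y = +-22.5 mm up to 84 mm above the foot, then narrowing to a flat top 18 mm wide, outer height 104 mm. The opening under it, seen along the cup's x, is free from the rim (60 mm) to 99 mm above the foot.
- cup3_mid (a point): Open steel dip cup (may be absent): 54 mm across, 60 mm tall, flat foot, 0.1 to 0.2 kg, standing on the bench at the start. This point is on its axis, 30 mm above the foot; z is up out of the mouth. A rigid wire loop handle stands over the mouth in the cup's y-z plane. The cup's outside can be gripped across its y, with the loop standing up between the fingers.
- cup3_loop (a point): Underside of the middle of that cup's loop handle, on the cup's axis, 99 mm above the foot; axes as the cup's. Loop of 5 mm wire: legs at y = +-22.5 mm up to 84 mm above the foot, then narrowing to a flat top 18 mm wide, outer height 104 mm. The opening under it, seen along the cup's x, is free from the rim (60 mm) to 99 mm above the foot.
- cup4_mid (a point): Open steel dip cup (may be absent): 54 mm across, 60 mm tall, flat foot, 0.1 to 0.2 kg, standing on the bench at the start. This point is on its axis, 30 mm above the foot; z is up out of the mouth. A rigid wire loop handle stands over the mouth in the cup's y-z plane. The cup's outside can be gripped across its y, with the loop standing up between the fingers.
- cup4_loop (a point): Underside of the middle of that cup's loop handle, on the cup's axis, 99 mm above the foot; axes as the cup's. Loop of 5 mm wire: legs at y = +-22.5 mm up to 84 mm above the foot, then narrowing to a flat top 18 mm wide, outer height 104 mm. The opening under it, seen along the cup's x, is free from the rim (60 mm) to 99 mm above the foot.
- hook1 (a point): Hanging place 1 (from the robot's left) on the drain rack: on top of a level steel rod 7 mm thick, 140 mm above the bench, that points to this frame's -x (towards the robot) from the beam 49 mm beyond in +x. 39 mm to -x the rod turns up; its tip ends 51 mm to -x, 12 mm above the rod's top. z is up. The rack is a fixed steel beam, its top 140 mm above the bench, on a post at each end.
- hook2 (a point): Hanging place 2 (from the robot's left) on the drain rack: on top of a level steel rod 7 mm thick, 140 mm above the bench, that points to this frame's -x (towards the robot) from the beam 49 mm beyond in +x. 39 mm to -x the rod turns up; its tip ends 51 mm to -x, 12 mm above the rod's top. z is up. The four rods are 110 mm apart and alike.
- hook3 (a point): Hanging place 3 (from the robot's left) on the drain rack: on top of a level steel rod 7 mm thick, 140 mm above the bench, that points to this frame's -x (towards the robot) from the beam 49 mm beyond in +x. 39 mm to -x the rod turns up; its tip ends 51 mm to -x, 12 mm above the rod's top. z is up. A drip pan, 6 mm thick with a 10 mm lip, lies under all the rods.
- hook4 (a point): Hanging place 4 (from the robot's left) on the drain rack: on top of a level steel rod 7 mm thick, 140 mm above the bench, that points to this frame's -x (towards the robot) from the beam 49 mm beyond in +x. 39 mm to -x the rod turns up; its tip ends 51 mm to -x, 12 mm above the rod's top. z is up. Nothing of the rack stands higher than the rods' tips.
- air_knob (a joint): Spray-air regulator: round aluminium body 80 mm wide, two brass ports, fixed. Its top, 48 mm above the bench, carries a black bar knob turning about the vertical. Value in rad, growing counter-clockwise seen from above; 0 when the pointer stands at the mark; starts at 1.6 to 2.5; end stops at +-2.7. Stiff (0.04 N m), stays where it is left.
- air_grip (a point): Centre of the air knob's bar, on the turning axis, 74 mm above the bench; the bar is 46 mm long along this frame's x, 14 mm wide (y), from 56 to 84 mm above the bench, over a flat 52 mm disc. The +x end, with the white line and the white nib on the disc, is the pointer. z is up.
- air_mark (a point): The raised white block (5 mm wide) on the air housing's rim that the pointer must stand at, 32 mm from the axis; thinner ticks round the rim are only the scale. The frame's x points outwards from the axis.
- dryer_knob (a joint): Drying blower switch: square grey box 78 mm wide with black louvres, fixed. Its top, 48 mm above the bench, carries a black bar knob turning about the vertical. Value in rad, growing counter-clockwise seen from above; 0 when the pointer stands at the mark; starts at -2.5 to -1.6; end stops at +-2.7. Stiff (0.04 N m), stays where it is left.
- dryer_grip (a point): Centre of the dryer knob's bar, on the turning axis, 74 mm above the bench; the bar is 46 mm long along this frame's x, 14 mm wide (y), from 56 to 84 mm above the bench, over a flat 52 mm disc. The +x end, with the white line and the white nib on the disc, is the pointer. z is up.
- dryer_mark (a point): The raised white block (5 mm wide) on the dryer housing's rim that the pointer must stand at, 32 mm from the axis; thinner ticks round the rim are only the scale. The frame's x points outwards from the axis.
- sanding_block: Cork sanding block, 75 x 42 x 28 mm; a bystander, not to be disturbed. Origin at its underside.
- polish_tin: Flat polish tin, 54 mm across, 17 mm tall; a bystander, not to be disturbed. Origin at its underside.
- thinner_bottle: Small bottle, 48 mm across, 100 mm tall; a bystander, not to be disturbed. Origin at its underside.
- lacquer_jar: Jar, 56 mm across, 65 mm tall; a bystander, not to be disturbed. Origin at its underside.
- tint_can: Small can, 60 mm across, 80 mm tall; a bystander, not to be disturbed. Origin at its underside.
Mind the look-alikes: they are no part of the job. What is shaped like the part that bears dryer_knob but green is not meant.

How it is judged:
On the way, in this order (a step that is already met when the one before it is completed fails the run):
1. the air regulator's pointer stands at its white block (value of joint air_knob between -0.14 and 0.14 rad), for 0.2 s.
2. every dip cup hangs by its loop on a hook of its own ((distance between cup1_loop and hook1 below 0.045 m or distance between cup1_loop and hook2 below 0.045 m or distance between cup1_loop and hook3 below 0.045 m or distance between cup1_loop and hook4 below 0.045 m) and height (world z) of each of cup1_mid, cup2_mid, cup3_mid, cup4_mid above 0.055 m and (distance between cup2_loop and hook1 below 0.045 m or distance between cup2_loop and hook2 below 0.045 m or distance between cup2_loop and hook3 below 0.045 m or distance between cup2_loop and hook4 below 0.045 m) and (distance between cup3_loop and hook1 below 0.045 m or distance between cup3_loop and hook2 below 0.045 m or distance between cup3_loop and hook3 below 0.045 m or distance between cup3_loop and hook4 below 0.045 m) and (distance between cup4_loop and hook1 below 0.045 m or distance between cup4_loop and hook2 below 0.045 m or distance between cup4_loop and hook3 below 0.045 m or distance between cup4_loop and hook4 below 0.045 m) and horizontal distance between each of cup2_loop, cup3_loop, cup4_loop and cup1_loop above 0.06 m and horizontal distance between each of cup3_loop, cup4_loop and cup2_loop above 0.06 m and horizontal distance between cup4_loop and cup3_loop above 0.06 m), for 0.3 s.
3. the blower knob's pointer stands at its white block (value of joint dryer_knob between -0.14 and 0.14 rad), for 0.2 s.
At the end, for the whole second after the job is handed in: Both pointers stand within 0.14 rad (8 degrees) of their white blocks; every cup that is present hangs with the underside of its loop within 45 mm of a hook's hanging place (the middle of the rod) and its middle over 55 mm above the bench, the loops more than 60 mm apart (one cup per hook) (all of step 1 and all of step 2 and all of step 3); the robot touches nothing.
It fails at once if a bystander pushed more than 60 mm from its place (distance of any of sanding_block, polish_tin, thinner_bottle, lacquer_jar, tint_can from where it was at the start of the episode above 0.06 m).
It fails at once if a bottle, jar or can knocked over (angle between any of thinner_bottle, lacquer_jar, tint_can's own z axis and vertical above 0.6 rad).
Of cup1, cup2, cup3, cup4 only 3 to 4 are there at a start; the rules pass over those that are not, and their reading is None.
At some moment in a run one of cup1, cup2, cup3, cup4 may be knocked a few centimetres aside while the robot is not near it.
It also fails if it takes over 210 s, if anything falls off the work surface, if the arm or the gripper's body presses on something with over 40 N, if the wrist force passes 120 N, or if a joint passes its speed limit or range.

ROBOT

A 6-joint arm with a two-finger parallel gripper is mounted at the origin on the work surface. World frame = base frame: x ahead of the robot, y to its left, z up, the work surface at z = 0. Lengths are in m, angles in rad, forces in N, time in s.
With the tool pointing down it reaches from about 0.25 to 0.725 m from the base axis. Payload 4 kg.
Tool frame: the origin (TCP) lies at the very end of the fingers, on their centre line; the grasp point (between the pads) lies 19 mm behind it; z points along the fingers, y is the line along which they close (so a half turn about z gives the same grasp; the last joint's range is limited). The gripper opens to 85 mm and grips with 20 to 120 N. Pads are 22 mm wide; open, the fingers measure 114 mm over their backs; the gripper's body (76 mm by 85 mm) begins 54 mm behind the grasp point. The pads swing forward as they close: fully open they stand 13 mm farther back than shut.
Start: joints at [1.122, 0.241, 0.005, 1.335, 0, 1.571], TCP at [0.217, 0.45, 0.205] pointing down, gripper open.
Joint ranges: [-2.72, 2.72], [-1.05, 1.87], [-1.09, 1.28], [-1.99, 2.15], [-1.42, 1.44], [-3.14, 3.14]. Speed limits (rad/s): [2.79, 2.79, 3.14, 3.14, 3.14, 3.14].

INTERFACE

Orientations are given as a unit quaternion [x, y, z, w].
In Python, from workcell import bot, vision, workorder, boxes_of gives the robot as it stands.
- The arm moves only by the tool send_rows, never from a script. Its argument "motion" is text: rows parted by semicolons, each of 5 numbers parted by spaces: the closure, from -1 (fully open) to 1 (shut), so that 0 is half open, then the shift along the tool's x, y, z in cm, then the turn about the tool's z in rad. In form: claw x y z twist; .... A call has 1 to 5 rows; each row is the pose to reach, as a shift and turn from the pose commanded when the call began, along the tool's axes at that moment; what a row does not reach only later rows make up. A row lasts 1/10 s, in which the tool goes at most 50 mm and 8.59 degrees, less where a joint would pass 70% of its speed; a pose out of reach is approached as far as the arm can. A call with a gripper value outside its range is refused whole. The fingers move at their own pace and stop on an object; the grip force is fixed at half the most. Time passes only in rows, so rows that repeat a pose let the fingers close. It gives the time, the measured TCP pose, the force, the opening and the grip force at its end, in the units of the state.
- bot.get_obs(): the state, without advancing time (a new reading comes with each control period).
- vision.camera(name): name is "side" or "top"; returns the picture (480x640x3 uint8, red, green, blue); there is no depth.
- vision.camera_model(name): a dict with "fov_y" (degrees; the focal length in pixels is half the picture's height over the tangent of half this angle, whatever the lens; pixels are square), "cx", "cy" (the principal point, pixels), "k1" (the pictures are not rectified: a ray, as slopes to the right and down, at radius r is drawn at 1 + k1 r^2 times it, then the intrinsics apply), "world_from_camera" (4x4, takes a point from camera to world coordinates). Camera axes: x right, y down, z forward; pixel columns grow to the right and rows downward; lengths in m; the calibration is good to about 2 mm. A picture is of the moment at which its call begins. camera_model takes no time and is no camera call.
- workorder.job_done(): hands the job in; it is judged then, once.
Trained networks look in the newest picture that a camera, given by its name, has taken for a name from the list of things; names that differ only in an ending like _2 or _b are one class to them, and where a whole thing is asked for, a point or a joint stands for the part that bears it (a point fixed in the world has none). Each returns a list of dicts, best first, with "conf" (0 to 1); they miss things now and then, are a little off and sometimes report something else, mostly with a low value. They report only what shows in the picture. A call takes as long as a camera call. They do not tell look-alikes from the thing itself.
- boxes_of(camera, target): "rect" ([centre column, centre row, width, height] in pixels, round what is visible of it).
The state is a dict: "clock": time; "joint_pos": joint angles; "joint_vel": joint speeds; "tau": joint torques, N m; "eef_pos": TCP position; "tool_rot": TCP orientation; "ft_force": force on the tool from outside, world axes, zero at the start; "ft_torque": the same for the moment, N m; "grip_width": finger opening in m; "grasp_force": force on a finger pad.
Only numpy, scipy, OpenCV 4.12 (cv2) and the standard library are available. Lean on these libraries where they do the work, as an engineer would, in place of code of your own. Each camera call takes 0.05 s, during which the arm holds its last target. There are 200 camera calls.

## Working session

There is one attempt and no reset: what is moved stays moved. The work goes in short steps, Python scripts to look and compute and a tool call to move; the robot and the scene stay as the last step left them, time stands still between calls to the robot, and variables do not carry over. Pictures are saved under pics/ and viewed, at most 14 in all, crops included, and the job is handed in when it is done.

Besides the shell and the picture viewer there is one more tool, called after ">>>" as name(argument=value, ...), one argument or row to a line, values as JSON. send_rows: Moves the arm, as the interface text tells. Its arguments: {"type":"object","properties":{"motion":{"type":"string"}},"required":["motion"]}

```bash
ls; mkdir -p pics; cat > h.py <<'E'
import numpy as np, cv2
from workcell import bot, vision, workorder, boxes_of
def K(n):
    m=vision.camera_model(n); f=240/np.tan(np.radians(m["fov_y"])/2)
    return m,f
def ray(n,u,v):
    m,f=K(n); T=np.array(m["world_from_camera"])
    d=np.array([(u-m["cx"])/f,(v-m["cy"])/f]); x=d.copy()
    for _ in range(20): x=d/(1+m["k1"]*(x@x))
    return T[:3,3],T[:3,:3]@np.array([x[0],x[1],1])
def atz(n,u,v,z):
    o,d=ray(n,u,v); return o+d*(z-o[2])/d[2]
def proj(n,p):
    m,f=K(n); T=np.array(m["world_from_camera"]); c=T[:3,:3].T@(np.array(p)-T[:3,3]); x=c[:2]/c[2]
    x=x*(1+m["k1"]*(x@x)); return np.array([x[0]*f+m["cx"],x[1]*f+m["cy"]])
def shot(n,name=None):
    im=vision.camera(n)
    if name: cv2.imwrite(f"pics/{name}.png",im[:,:,::-1])
    return im
def crop(im,u,v,r,name,s=6):
    c=im[max(0,int(v-r)):int(v+r),max(0,int(u-r)):int(u+r),::-1]
    cv2.imwrite(f"pics/{name}.png",cv2.resize(c,None,fx=s,fy=s,interpolation=cv2.INTER_CUBIC))
E
python3 - <<'E'
from h import *
np.set_printoptions(precision=3,suppress=True)
for n in("top","side"):
    shot(n,n+"0"); m,f=K(n); print(n,f,m["cx"],m["cy"],m["k1"],np.array(m["world_from_camera"]).tolist())
    for t in("cup1_mid","air_knob","dryer_knob","sanding_block","polish_tin","thinner_bottle","lacquer_jar","tint_can"):
        print(n,t,[(np.round(b["rect"]).astype(int).tolist(),round(b["conf"],2)) for b in boxes_of(n,t)])
print(bot.get_obs())
E
```

```text
pics
top 475.4245526260441 321.43776427711646 247.04191733224866 -0.037637705820941725 [[-0.014679772343308892, -0.9818431201159796, 0.18912586223165434, 0.35050932015939884], [-0.9997242203873092, 0.01787978122018756, 0.015224867635054271, -0.06675777190577431], [-0.018329960581935808, -0.18885020758377868, -0.9818348189184515, 1.2613606456699606], [0.0, 0.0, 0.0, 1.0]]
top cup1_mid [([403, 249, 19, 24], 0.63)]
top air_knob [([284, 296, 18, 19], 0.87)]
top dryer_knob [([345, 230, 18, 17], 0.82), ([368, 284, 23, 24], 0.66), ([471, 284, 24, 19], 0.65), ([315, 180, 17, 28], 0.51)]
top sanding_block [([314, 181, 23, 29], 0.47)]
top polish_tin [([399, 217, 20, 21], 0.71)]
top thinner_bottle [([195, 352, 22, 19], 0.57)]
top lacquer_jar [([314, 180, 18, 29], 0.73)]
top tint_can [([447, 207, 26, 32], 0.69)]
side 577.6575607597832 308.43620220321276 241.33675790440026 -0.11379212441088443 [[0.9835095587340394, -0.07911071368857338, 0.16263592118120648, 0.34765142995949927], [-0.1793210565558145, -0.5434749912745419, 0.8200481037932122, -1.097269770534616], [0.023513965094840904, -0.835689193
[... 361 characters left out ...]
51)]
side polish_tin [([384, 328, 28, 23], 0.82), ([308, 201, 177, 115], 0.67)]
side thinner_bottle [([197, 199, 15, 38], 0.88)]
side lacquer_jar [([399, 254, 22, 31], 0.77)]
side tint_can [([406, 357, 34, 51], 0.8), ([309, 204, 178, 118], 0.3)]
{'clock': 0.9, 'joint_pos': array([1.122, 0.241, 0.005, 1.335, 0.   , 1.571]), 'joint_vel': array([-0.001,  0.001, -0.002, -0.   , -0.002, -0.002]), 'tau': array([ -0.001, -37.22 ,  25.269,   0.001,  -0.   ,  -0.   ]), 'eef_pos': array([0.217, 0.451, 0.205]), 'tool_rot': array([0.223, 0.975, 0.   , 0.   ]), 'ft_force': array([ 0.587,  0.048, -0.449]), 'ft_torque': array([-0.022, -0.018, -0.028]), 'grasp_force': 0.0, 'grip_width': 0.08521936629773078}
```

View images.

View pics/top0.png

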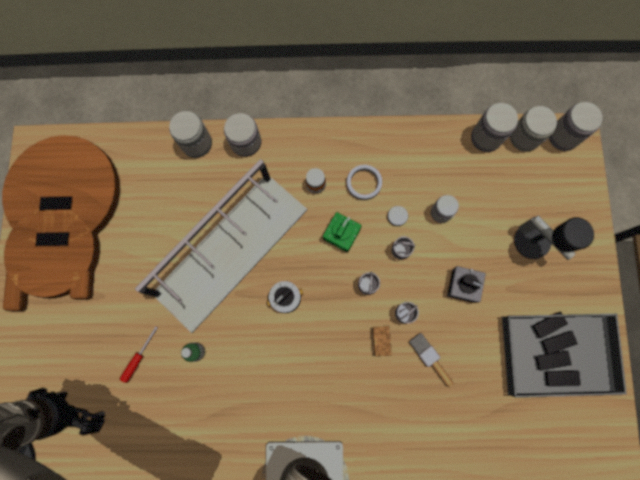

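View pics/side0.png

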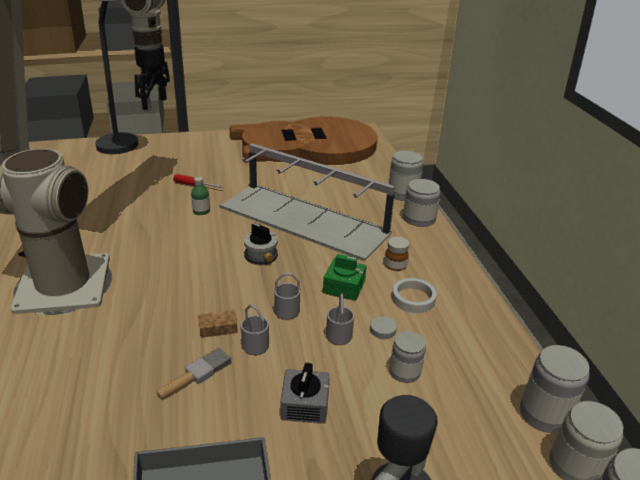

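The top view shows three cups at (403,249), (368,284) and (405,313), the round air regulator at (284,296) and the rack's rods on the diagonal. Two boxes could be the dryer: grey at (467,284) and green at (342,231). The grey one is meant, because the green one is the look-alike. An enlarged crop will confirm it.

```bash
python3 - <<'E'
from h import *
im=cv2.imread("pics/top0.png"); s=cv2.imread("pics/side0.png")
def c(i,u,v,r,S=266): return cv2.resize(i[v-r:v+r,u-r:u+r],(S,S),interpolation=cv2.INTER_CUBIC)
a=np.hstack([c(im,284,296,20),c(im,467,284,20),c(im,387,280,44)])
b=np.hstack([c(s,261,242,22),c(s,306,392,30),c(s,300,315,60)])
cv2.imwrite("pics/c1.png",np.vstack([a,b]))
cv2.imwrite("pics/c2.png",cv2.resize(im[150:340,130:320],(600,600),interpolation=cv2.INTER_CUBIC))
E
```

```text
(no output)
```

View pics/c1.png

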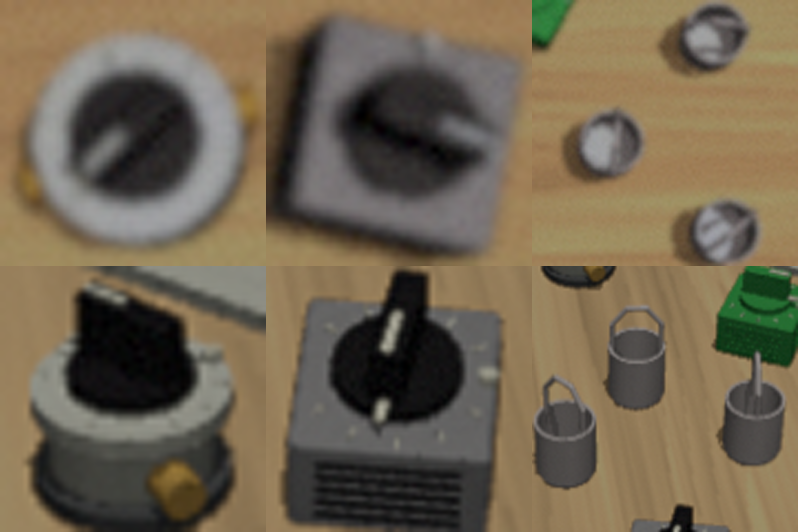

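View pics/c2.png

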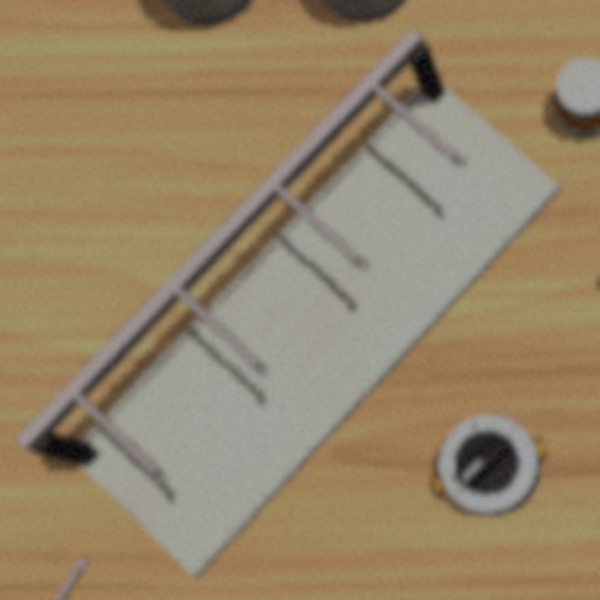

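```bash
cat >> h.py <<'E'
def go(x,y,z,yaw=None):
    """yaw: desired world angle (deg) of tool y, modulo 180"""
    from scipy.spatial.transform import Rotation as R
    o=bot.get_obs(); M=R.from_quat(o["tool_rot"]).as_matrix(); d=M.T@(np.array([x,y,z])-o["eef_pos"])*100
    ty=np.degrees(np.arctan2(M[1,1],M[0,1])); t=0
    if yaw is not None:
        t=-((yaw-ty+90)%180-90)
    print("pos",o["eef_pos"].round(4),"ty",round(ty,1),"j6",o["joint_pos"][5].round(2),"-> cm",d.round(2),"twist",round(np.radians(t),3),"alt",round(np.radians(t-np.sign(t)*180),3))
E
python3 - <<'E'
from h import *
np.set_printoptions(precision=3,suppress=True)
ang=lambda d:round(float(np.degrees(np.arctan2(d[1],d[0]))),1)
c2=lambda u,v:(130+u/3.158,150+v/3.158)
for nm,a,b in(("h1",(80,397),(158,475)),("h2",(178,290),(264,370)),("h3",(277,185),(364,266)),("h4",(375,88),(462,162))):
    A=atz("top",*c2(*a),.14);B=atz("top",*c2(*b),.15);print(nm,A[:2],B[:2],ang(A-B),np.hypot(*(A-B)[:2]),"mid",((A+B)/2)[:2])
A=atz("top",*c2(22,440),.14);B=atz("top",*c2(415,36),.14);print("beam",A,B,ang(B-A))
for nm,o,s,n in(("air",(264,276),6.65,"top"),):
    g=lambda u,v,z:atz("top",264+u/s,276+v/s,z)
    c=g(137,138,.048);p=g(92,165,.084);q=g(180,95,.084);m=g(110,55,.05);print("air",c,p,q,(p+q)/2,"ptr",ang(p-q),"mark",m,ang(m-c))
g=lambda u,v,z:atz("top",447+(u-266)/6.65,264+v/6.65,z)
p=g(497,147,.084);q=g(362,112,.084);m=g(430,45,.05);c=g(408,140,.048);print("dry",c,(p+q)/2,"ptr",ang(p-q),"mark",m,ang(m-(p+q)/2))
g=lambda u,v,z:atz("side",239+u/6.05,220+(v-266)/6.05,z)
c=g(130,385,.056);m=g(210,353,.05);p=g(90,288,.084);q=g(182,322,.084);print("air side",c,(p+q)/2,ang(p-q),"mark",m,ang(m-(p+q)/2),ang(m-c))
g=lambda u,v,z:atz("side",276+(u-266)/4.433,362+(v-266)/4.433,z)
c=g(398,367,.056);m=g(488,373,.05);p=g(388,338,.084);q=g(410,275,.084);nib=g(380,412,.057);print("dry side",c,(p+q)/2,ang(p-q),"nib",nib,ang(nib-c),"mark",m,ang(m-c))
for nm,u,v in(("A",403.2,248.6),("B",368.8,283.4),("C",405.9,312.8)): print(nm,"top",atz("top",u,v,.06))
g=lambda u,v,z:atz("side",240+(u-532)/2.217,255+(v-266)/2.217,z)
for nm,u,v in(("B",636,347),("C",565,420),("A",754,405)): print(nm,"side",g(u,v,.06))
E
python3 - <<'E'
import cv2,numpy as np
t=cv2.imread("pics/top0.png");s=cv2.imread("pics/side0.png")
c=lambda i,u,v,r:cv2.resize(i[v-r:v+r,u-r:u+r],(266,266),interpolation=cv2.INTER_CUBIC)
cv2.imwrite("pics/c3.png",np.vstack([np.hstack([c(t,403,249,18),c(t,368,284,18),c(t,405,313,18)]),np.hstack([c(s,340,318,30),c(s,287,294,30),c(s,255,327,30)])]))
E
```

```text
h1 [0.504 0.351] [0.443 0.285] 47.2 0.08948300496607318 mid [0.473 0.318]
h2 [0.585 0.278] [0.521 0.207] 47.6 0.09605245705488315 mid [0.553 0.243]
h3 [0.667 0.204] [0.599 0.133] 46.2 0.09824228074510198 mid [0.633 0.168]
h4 [0.745 0.129] [0.68  0.059] 47.2 0.09539376445055633 mid [0.712 0.094]
beam [0.472 0.394 0.14 ] [0.787 0.097 0.14 ] -43.2
air [0.457 0.048 0.048] [0.444 0.061 0.084] [0.469 0.029 0.084] [0.457 0.045 0.084] ptr 127.9 mark [0.489 0.058 0.05 ] 17.7
dry [ 0.479 -0.422  0.048] [ 0.478 -0.42   0.084] ptr -105.8 mark [ 0.515 -0.432  0.05 ] -19.4
air side [0.457 0.032 0.056] [0.462 0.045 0.084] 137.3 mark [0.492 0.06  0.05 ] 25.4 38.5
dry side [ 0.483 -0.428  0.056] [ 0.483 -0.423  0.084] -114.4 nib [ 0.472 -0.45   0.057] -116.1 mark [ 0.518 -0.431  0.05 ] -5.2
A top [ 0.574 -0.258  0.06 ]
B top [ 0.486 -0.167  0.06 ]
C top [ 0.41  -0.257  0.06 ]
B side [ 0.489 -0.175  0.06 ]
C side [ 0.413 -0.266  0.06 ]
A side [ 0.578 -0.272  0.06 ]
```

View pics/c3.png

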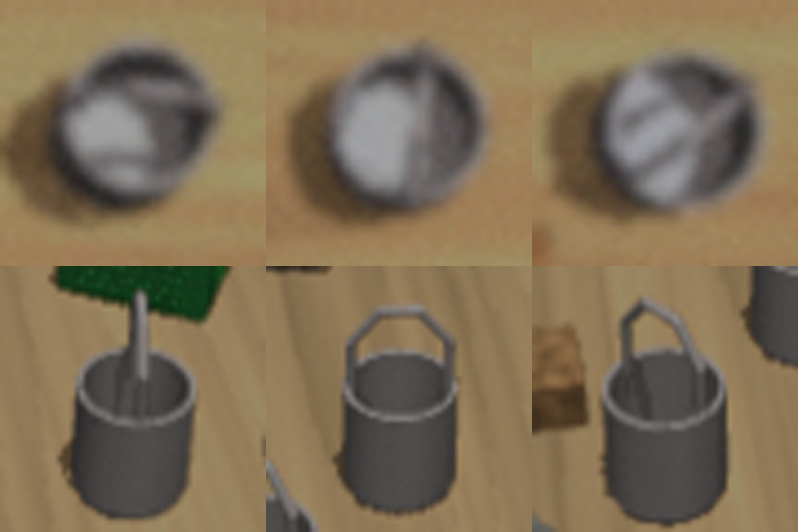

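```bash
cat > sc.py <<'E'
import numpy as np
hx=np.radians(47.); ux=np.array([np.cos(hx),np.sin(hx)]); step=np.array([np.sin(hx),-np.cos(hx)])*.11
H=[np.array([.593,.2055])+step*(k-1.5) for k in range(4)]
cups={"A":(.575,-.262,77),"B":(.487,-.170,-2),"C":(.411,-.260,-47)}
knobs={"air":(.458,.046,131,22),"dry":(.480,-.423,-107,-14)}
E
cat > ov.py <<'E'
from h import *; from sc import *
def overlay(n,im,S):
    im=cv2.resize(im,None,fx=S,fy=S,interpolation=cv2.INTER_CUBIC)
    L=lambda P,c:cv2.polylines(im,[np.array([(proj(n,p)+.5)*S for p in P]).astype(int)],False,c,1)
    for h in H:
        L([[*(h+ux*.049),.14],[*(h-ux*.039),.14],[*(h-ux*.051),.152]],(0,0,255))
    for x,y,a in cups.values():
        t=np.linspace(0,6.3,40); L(np.c_[x+.027*np.cos(t),y+.027*np.sin(t),t*0+.06],(0,255,0))
        d=np.array([np.cos(np.radians(a)),np.sin(np.radians(a))]); L([[*(np.array([x,y])+d*s),z] for s,z in((-.0225,.06),(-.0225,.084),(-.009,.1015),(.009,.1015),(.0225,.084),(.0225,.06))],(255,0,255))
    for x,y,a,m in knobs.values():
        e=lambda a,r:np.array([x,y])+r*np.array([np.cos(np.radians(a)),np.sin(np.radians(a))])
        L([[*e(a,-.023),.084],[*e(a,.023),.084]],(255,255,0)); L([[*e(m,.027),.052],[*e(m,.037),.052]],(0,0,255))
        t=np.linspace(0,6.3,40); L(np.c_[x+.026*np.cos(t),y+.026*np.sin(t),t*0+.056],(0,255,255))
    return im
E
python3 - <<'E'
from ov import *
S=5
t=overlay("top",cv2.imread("pics/top0.png"),S); s=overlay("side",cv2.imread("pics/side0.png"),S)
c=lambda i,u,v,w,h:i[int((v-h)*S):int((v+h)*S),int((u-w)*S):int((u+w)*S)]
f=lambda i,W,Hh:cv2.resize(i,(W,Hh),interpolation=cv2.INTER_AREA)
a=f(c(s,310,195,90,60),450,300); b=f(c(s,298,310,60,60),350,300)
r1=np.hstack([a,b])
r2=np.hstack([f(c(t,220,240,90,90),300,300),f(c(s,262,240,20,24),250,300),f(c(s,306,390,25,30),250,300)])
cv2.imwrite("pics/o1.png",np.vstack([r1,r2]))
E
```

```text
(no output)
```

View pics/o1.png

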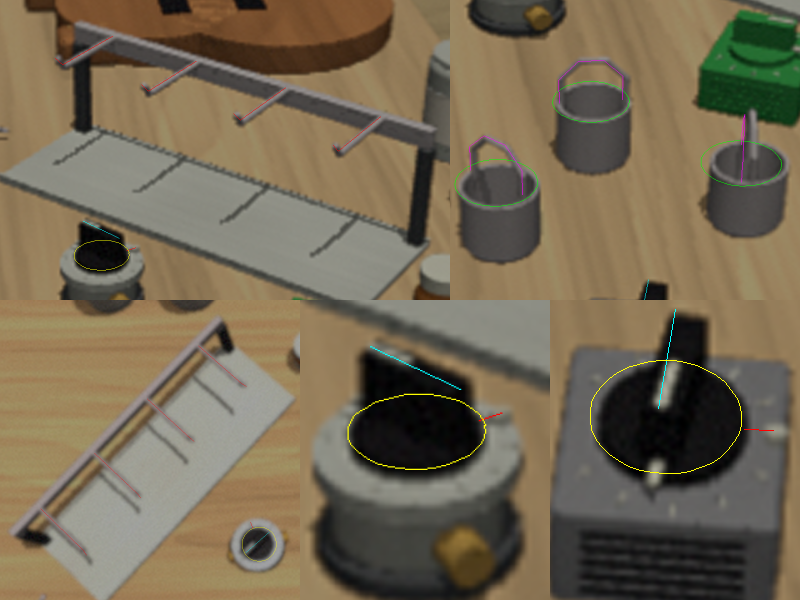

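```bash
sed -i 's/.575,-.262,77/.579,-.265,77/;s/.487,-.170/.487,-.172/;s/.458,.046,131/.459,.046,131/;s/.480,-.423/.483,-.424/' sc.py; python3 -c "
from h import *
go(.459,.046,.18,41)"
```

```text
pos [0.2169 0.4505 0.2045] ty 64.3 j6 1.57 -> cm [-39.36 -25.94   2.45] twist 0.406 alt -2.735
```

>>> send_rows(
  motion="-1 -39.4 -25.9 0 0.4; -1 -39.4 -25.9 0 0.4; -1 -39.4 -25.9 0 0.4; -1 -39.4 -25.9 0 0.4; -1 -39.4 -25.9 0 0.4",
)

```text
clock: 1.4
eef_pos: [0.3462, 0.2345, 0.2047]
tool_rot: [0.411, 0.911, 0.0, 0.0]
ft_force: [0.6, 0.2, 0.6]
grip_width: 0.0848
grasp_force: 0.0
```

>>> send_rows(
  motion="-1 0 0 0 0; -1 0 0 0 0",
)

```text
clock: 1.6
eef_pos: [0.3462, 0.2352, 0.2047]
tool_rot: [0.414, 0.91, 0.0, -0.0]
ft_force: [-0.2, 0.3, -0.2]
grip_width: 0.0855
grasp_force: 0.0
```

```bash
python3 -c "
from h import *
go(.459,.046,.15,41)"
```

```text
pos [0.3462 0.2352 0.2047] ty 41.1 j6 1.45 -> cm [-21.67  -3.96   5.46] twist 0.003 alt -3.139
```

>>> send_rows(
  motion="-1 -21.7 -4 0 0; -1 -21.7 -4 0 0; -1 -21.7 -4 0 0; -1 -21.7 -4 0 0; -1 -21.7 -4 2 0",
)

```text
clock: 2.1
eef_pos: [0.4629, 0.046, 0.1866]
tool_rot: [0.412, 0.911, 0.001, 0.003]
ft_force: [-0.0, 0.6, -0.7]
grip_width: 0.0855
grasp_force: 0.0
```

```bash
python3 -c "
from h import *
go(.459,.046,.061,41)"
```

```text
pos [0.4629 0.046  0.1866] ty 41.4 j6 0.95 -> cm [ 0.31 -0.36 12.55] twist 0.006 alt -3.135
```

>>> send_rows(
  motion="-1 0 0 4.5 0; -1 0 0 8.5 0; -1 0 0 12.4 0; -1 0 0 12.4 0; 1 0 0 12.4 0",
)

```text
clock: 2.6
eef_pos: [0.4587, 0.0483, 0.0607]
tool_rot: [0.411, 0.912, -0.0, -0.001]
ft_force: [0.4, -0.1, 0.4]
grip_width: 0.0731
grasp_force: 0.0
```

>>> send_rows(
  motion="1 0 0 0 0; 1 0 0 0 0; 1 0 0 0 0; 1 0 0 0 0; 1 0 0 0 0",
)

```text
clock: 3.1
eef_pos: [0.4593, 0.0468, 0.0611]
tool_rot: [0.412, 0.911, 0.0, 0.0]
ft_force: [0.3, -0.5, -0.0]
grip_width: 0.0001
grasp_force: 0.0
```

```bash
python3 - <<'E'
from h import *
print(bot.get_obs())
s=shot("side","s1"); t=shot("top","t1")
c=lambda i,u,v,r:cv2.resize(i[v-r:v+r,u-r:u+r,::-1],(400,400),interpolation=cv2.INTER_CUBIC)
cv2.imwrite("pics/k1.png",np.hstack([c(s,262,225,45),c(t,284,290,40)]))
E
```

```text
{'clock': 3.1, 'joint_pos': array([ 1.01513100e-01,  2.84301424e-01, -3.37305331e-01,  9.48142799e-01,
        2.77616720e-05,  9.50516035e-01]), 'joint_vel': array([-0.00065493,  0.00467552, -0.00506336, -0.00071765, -0.00140334,
        0.00049955]), 'tau': array([ 4.47233208e-02, -3.55142820e+01,  2.14363074e+01, -1.20616582e-02,
        2.27292963e-03,  2.29522784e-04]), 'eef_pos': array([0.4592836 , 0.04679333, 0.06107295]), 'tool_rot': array([4.11866485e-01, 9.11244053e-01, 2.74791892e-04, 4.45663148e-04]), 'ft_force': array([ 0.2797734, -0.4506897, -0.0453808]), 'ft_torque': array([ 0.04241441,  0.03635832, -0.04346034]), 'grasp_force': 0.0, 'grip_width': 7.7966911144522e-05}
```

View pics/k1.png

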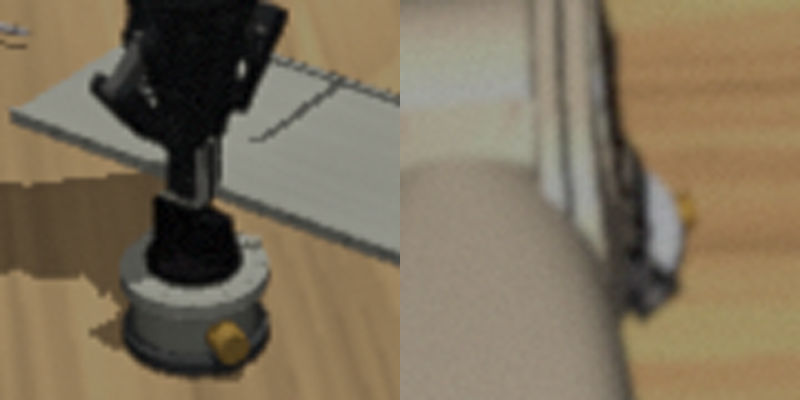

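```bash
python3 - <<'E'
from h import *
for z in(.061,.08,.09,.1):
  q=proj("side",[.459,.047,z]); print(z,q,(q-[217,180])*4.44)
for p in([.444,.063,.084],[.474,.029,.084],[.459,.046,.056]): print(p,(proj("side",p)-[217,180])*4.44)
E
```

```text
0.061 [260.48782495 234.42924821] [193.0859428  241.66586205]
0.08 [260.31109972 227.58518765] [192.30128274 211.27823318]
0.09 [260.21762388 223.94093257] [191.88625001 195.0977406 ]
0.1 [260.12383442 220.26730246] [191.46982482 178.7868229 ]
[0.444, 0.063, 0.084] [160.63384498 191.20584589]
[0.474, 0.029, 0.084] [224.63074662 220.68602767]
[0.459, 0.046, 0.056] [193.50046567 250.59499578]
```

>>> send_rows(
  motion="1 0 0 0 0.15; 1 0 0 0 0.3; 1 0 0 0 0.45; 1 0 0 0 0.45",
)

```text
clock: 3.6
eef_pos: [0.4589, 0.0467, 0.0605]
tool_rot: [0.605, 0.796, -0.0, -0.0]
ft_force: [-0.0, -1.0, 0.1]
grip_width: -0.0004
grasp_force: 0.0
```

```bash
python3 - <<'E'
from h import *
o=bot.get_obs(); print(o["ft_torque"],o["ft_force"],o["grip_width"],o["grasp_force"],o["eef_pos"])
s=shot("side","s2"); a=cv2.imread("pics/s1.png"); z=cv2.imread("pics/side0.png")
c=lambda i:cv2.resize(i[205:255,237:287],(266,400),interpolation=cv2.INTER_CUBIC)
cv2.imwrite("pics/k2.png",np.hstack([c(z),c(a),c(s[:,:,::-1])]))
E
```

```text
[-0.04118247  0.01531892  0.04433687] [-0.02784818 -0.95795017  0.1063921 ] -0.000440696487200345 0.0 [0.45890271 0.04673826 0.06047172]
```

View pics/k2.png

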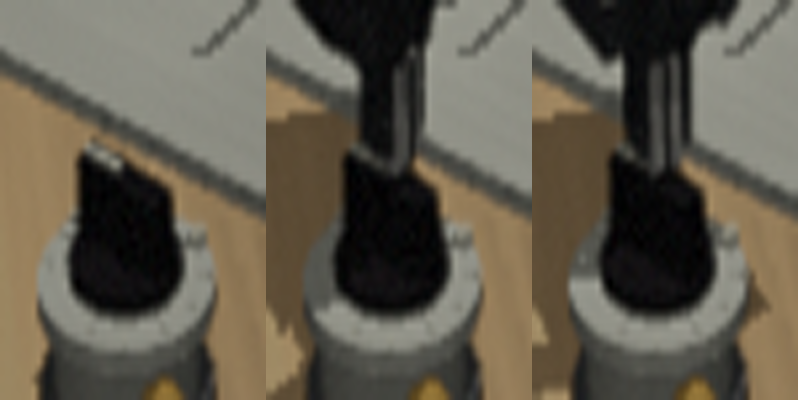

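>>> send_rows(
  motion="-1 0 0 0 -0.15; -1 0 0 0 -0.3; -1 0 0 0 -0.45; -1 0 0 0 -0.45; -1 0 0 0.5 -0.45",
)

```text
clock: 4.15
eef_pos: [0.4596, 0.0469, 0.0559]
tool_rot: [0.413, 0.911, 0.0, 0.001]
ft_force: [0.2, -0.9, -0.3]
grip_width: 0.0719
grasp_force: 0.0
```

>>> send_rows(
  motion="-1 0 0 0.4 0; -1 0 0 0.8 0; 1 0 0 0.8 0; 1 0 0 0.8 0; 1 0 0 0.8 0",
)

```text
clock: 4.65
eef_pos: [0.4591, 0.0469, 0.0476]
tool_rot: [0.412, 0.911, 0.0, 0.0]
ft_force: [1.1, 0.7, -0.1]
grip_width: 0.044
grasp_force: 0.0
```

>>> send_rows(
  motion="1 0 0 0 0; 1 0 0 0 0; 1 0 0 0 0",
)

```text
clock: 4.95
eef_pos: [0.458, 0.046, 0.0479]
tool_rot: [0.412, 0.911, -0.001, -0.0]
ft_force: [-2.4, -1.2, 5.5]
grip_width: 0.0121
grasp_force: 59.7
```

>>> send_rows(
  motion="1 0 0 0 0.14; 1 0 0 0 0.28; 1 0 0 0 0.42; 1 0 0 0 0.56; 1 0 0 0 0.7",
)

```text
clock: 5.45
eef_pos: [0.4579, 0.0459, 0.0478]
tool_rot: [0.701, 0.713, -0.001, 0.0]
ft_force: [-3.5, -3.0, 4.8]
grip_width: 0.012
grasp_force: 59.7
```

>>> send_rows(
  motion="1 0 0 0 0.14; 1 0 0 0 0.28; 1 0 0 0 0.42; 1 0 0 0 0.56; 1 0 0 0 0.7",
)

```text
clock: 5.95
eef_pos: [0.4577, 0.046, 0.0478]
tool_rot: [0.903, 0.429, -0.001, 0.0]
ft_force: [-3.3, -2.2, 5.5]
grip_width: 0.0122
grasp_force: 59.8
```

>>> send_rows(
  motion="1 0 0 0 0.14; 1 0 0 0 0.28; 1 0 0 0 0.42; 1 0 0 0 0.5; 1 0 0 0 0.5",
)

```text
clock: 6.45
eef_pos: [0.4576, 0.046, 0.0478]
tool_rot: [0.981, 0.194, -0.001, 0.001]
ft_force: [-3.7, -1.8, 5.6]
grip_width: 0.0118
grasp_force: 59.8
```

>>> send_rows(
  motion="-1 0 0 0 0; -1 0 0 0 0; -1 0 0 0 0; -1 0 0 -5 0; -1 0 0 -10 0",
)

```text
clock: 6.95
eef_pos: [0.4573, 0.0468, 0.1472]
tool_rot: [0.981, 0.195, -0.002, -0.0]
ft_force: [2.8, -0.5, 0.2]
grip_width: 0.0829
grasp_force: 0.0
```

```bash
python3 - <<'E'
from h import *
go(.411,-.26,.2,-47)
E
```

```text
pos [0.4573 0.0468 0.1472] ty -67.5 j6 2.85 -> cm [-16.05  26.56  -5.25] twist -0.358 alt 2.784
```

>>> send_rows(
  motion="-1 -16 26.5 -5 -0.36; -1 -16 26.5 -5 -0.36; -1 -16 26.5 -5 -0.36; -1 -16 26.5 -5 -0.36; -1 -16 26.5 -5 -0.36",
)

```text
clock: 7.45
eef_pos: [0.4241, -0.1848, 0.1856]
tool_rot: [0.93, 0.368, 0.0, 0.0]
ft_force: [1.0, -0.1, 0.6]
grip_width: 0.0856
grasp_force: 0.0
```

>>> send_rows(
  motion="-1 -5.4 9.2 0 0; -1 -5.4 9.2 0 0; -1 -5.4 9.2 0 0; -1 -5.4 9.2 0 0",
)

```text
clock: 7.85
eef_pos: [0.4477, -0.2884, 0.1843]
tool_rot: [0.93, 0.366, -0.0, -0.001]
ft_force: [-0.3, 0.1, -0.3]
grip_width: 0.0853
grasp_force: 0.0
```

```bash
python3 - <<'E'
from h import *
go(.411,-.26,.15,-47)
s=shot("side","s3"); t=shot("top","t3")
c=lambda i,u,v,r,S=400:cv2.resize(i[v-r:v+r,u-r:u+r,::-1],(S,S),interpolation=cv2.INTER_CUBIC)
print(bot.get_obs()["grip_width"],[proj("side",[*bot.get_obs()["eef_pos"][:2],z]) for z in(.1,.15,.2,.25,.3)])
cv2.imwrite("pics/k3.png",np.hstack([cv2.resize(s[140:380,180:420,::-1],(600,600),interpolation=cv2.INTER_CUBIC),np.vstack([c(s,262,240,22,200),c(t,284,296,20,200),c(t,284,296,20,200)])]))
E
```

```text
pos [ 0.4477 -0.2884  0.1843] ty -47.0 j6 1.82 -> cm [-0.75 -4.57  3.43] twist -0.0 alt 3.141
0.0853077045756883 [array([273.92699467, 313.47291692]), array([273.63615762, 292.18118021]), array([273.3408594 , 269.68016983]), array([273.04201592, 245.88954978]), array([272.74083901, 220.72534392])]
```

View pics/k3.png

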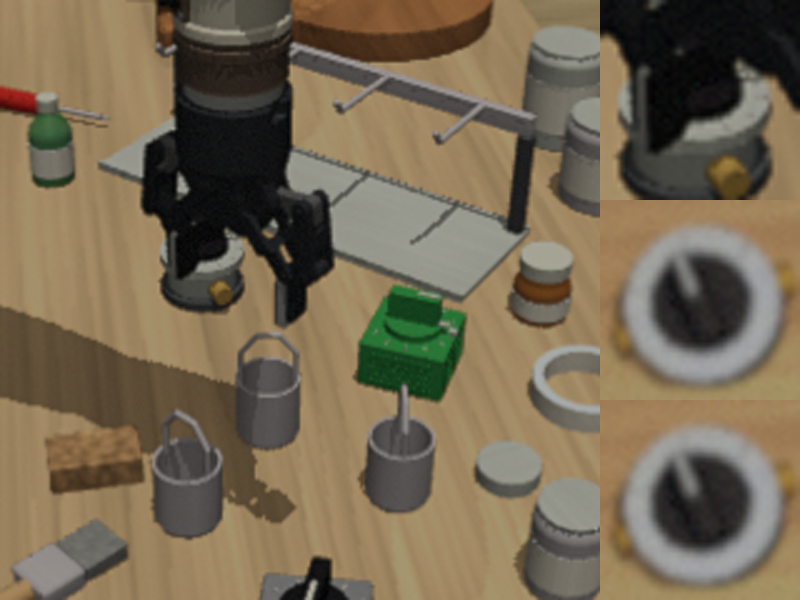

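```bash
python3 - <<'E'
from h import *
for z in(.24,.26,.28,.3,.32): print(z,proj("side",[.44,-.328,z]),proj("side",[.4477,-.2884,z]))
c=np.array([np.cos(np.radians(-47)),np.sin(np.radians(-47))])
for s in(.0426,.05): 
  for sg in(-1,1): print(s*sg,[proj("side",[*(np.array([.4477,-.2884])+c*s*sg),z]).round(1) for z in(.2,.21,.22,.23)])
E
```

```text
0.24 [271.8956914  265.27864829] [273.41680956 251.4876125 ]
0.26 [271.75330945 255.29636315] [273.29987425 241.69198771]
0.28 [271.61012629 245.07540387] [273.18265582 231.67306919]
0.3 [271.46623746 234.60937667] [273.06525304 221.42526703]
0.32 [271.32175076 223.8917968 ] [272.94777562 210.9429331 ]
-0.0426 [array([255.2, 261.6]), array([255., 257.]), array([254.9, 252.3]), array([254.7, 247.6])]
0.0426 [array([292.9, 279.6]), array([293. , 274.9]), array([293. , 270.2]), array([293.1, 265.3])]
-0.05 [array([252.1, 260.1]), array([251.9, 255.5]), array([251.7, 250.9]), array([251.5, 246.2])]
0.05 [array([296.3, 281.3]), array([296.4, 276.5]), array([296.5, 271.8]), array([296.6, 267. ])]
```

>>> send_rows(
  motion="-1 -0.7 -4.6 0 0; -1 -0.7 -4.6 5 0; -1 -0.7 -4.6 9 0; -1 -0.7 -4.6 11 0; -1 -0.7 -4.6 13 0",
)

```text
clock: 8.45
eef_pos: [0.4106, -0.2558, 0.0542]
tool_rot: [0.929, 0.369, -0.0, -0.001]
ft_force: [1.0, -0.1, 1.3]
grip_width: 0.0849
grasp_force: 0.0
```

>>> send_rows(
  motion="-1 0 0 2 0; -1 0 0 3 0; -1 0 0 4 0; -1 0 0 4.2 0; -1 0 0 4.2 0",
)

```text
clock: 8.95
eef_pos: [0.4115, -0.2581, 0.0133]
tool_rot: [0.93, 0.368, 0.0, 0.0]
ft_force: [-0.1, 0.4, 0.2]
grip_width: 0.0856
grasp_force: 0.0
```

```bash
python3 - <<'E'
from h import *
go(.411,-.26,.012,-47); print(bot.get_obs()["ft_force"])
s=shot("side","s4"); t=shot("top","t4")
cv2.imwrite("pics/k4.png",np.hstack([cv2.resize(s[250:370,195:315,::-1],(500,500),interpolation=cv2.INTER_CUBIC),cv2.resize(t[280:345,375:440,::-1],(300,500))]))
E
```

```text
pos [ 0.4115 -0.2581  0.0133] ty -46.8 j6 1.83 -> cm [-0.17  0.1   0.13] twist 0.003 alt -3.139
[-0.08309948  0.44976218  0.23056693]
```

View pics/k4.png

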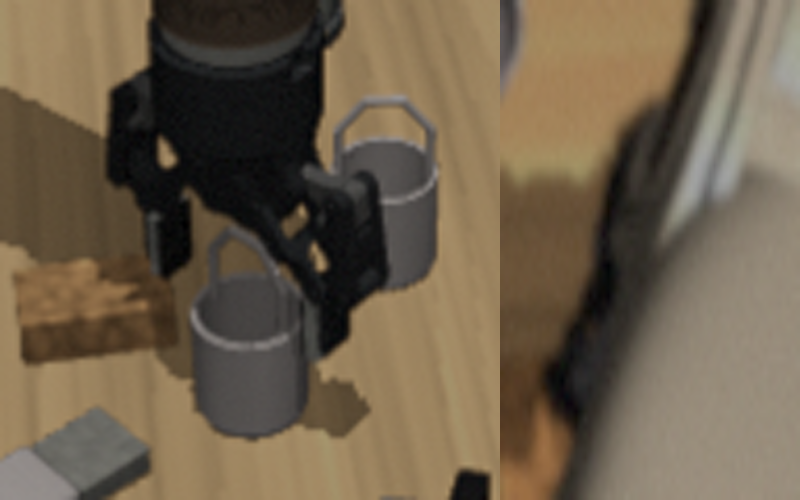

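>>> send_rows(
  motion="-1 0 0 0.4 0; -1 0 0 0.8 0; -1 0 0 0.8 0",
)

```text
clock: 9.35
eef_pos: [0.4111, -0.2584, 0.0048]
tool_rot: [0.93, 0.367, -0.0, -0.0]
ft_force: [0.1, 0.2, -0.6]
grip_width: 0.0853
grasp_force: 0.0
```

>>> send_rows(
  motion="0.9 0 0 0 0; 0.9 0 0 0 0; 0.9 0 0 0 0; 0.9 0 0 0 0; 0.9 0 0 0 0",
)

```text
clock: 9.85
eef_pos: [0.4118, -0.2588, 0.0058]
tool_rot: [0.93, 0.368, 0.0, 0.001]
ft_force: [-1.8, 1.5, 5.8]
grip_width: 0.0528
grasp_force: 62.7
```

>>> send_rows(
  motion="0.9 0 0 -4 0; 0.9 0 0 -8 0; 0.9 0 0 -12 0; 0.9 0 0 -16 0; 0.9 0 0 -18 0",
)

```text
clock: 10.35
eef_pos: [0.4124, -0.259, 0.1885]
tool_rot: [0.93, 0.368, 0.001, 0.002]
ft_force: [1.4, -0.7, -1.4]
grip_width: 0.0528
grasp_force: 63.6
```

```bash
python3 - <<'E'
from h import *; from sc import *
o=bot.get_obs(); print(o["grip_width"],o["grasp_force"],o["ft_force"])
for h in H: print(h, h-ux*.1)
go(*(H[0]-ux*.1),.185,-43)
E
```

```text
0.05276361045777769 63.64730693399906 [ 1.40900621 -0.6577475  -1.44756521]
[0.47232664 0.31802973] [0.4041268  0.24489436]
[0.55277555 0.24300991] [0.48457571 0.16987454]
[0.63322445 0.16799009] [0.56502462 0.09485472]
[0.71367336 0.09297027] [0.64547352 0.0198349 ]
pos [ 0.4124 -0.259   0.1885] ty -46.9 j6 1.83 -> cm [ 33.84 -37.34   0.23] twist -0.068 alt 3.074
```

>>> send_rows(
  motion="0.9 33.8 -37.3 0 -0.068; 0.9 33.8 -37.3 0 -0.068; 0.9 33.8 -37.3 0 -0.068; 0.9 33.8 -37.3 0 -0.068; 0.9 33.8 -37.3 0 -0.068",
)

```text
clock: 10.85
eef_pos: [0.4063, -0.0066, 0.1848]
tool_rot: [0.917, 0.399, -0.0, -0.0]
ft_force: [0.6, 0.9, -1.2]
grip_width: 0.0528
grasp_force: 63.7
```

```bash
python3 - <<'E'
from h import *; from sc import *
go(*(H[0]-ux*.1),.185,-43)
E
```

```text
pos [ 0.4063 -0.0066  0.1848] ty -43.0 j6 2.31 -> cm [ 18.24 -17.32  -0.02] twist -0.0 alt 3.141
```

>>> send_rows(
  motion="0.9 18.3 -17.3 0 0; 0.9 18.3 -17.3 0 0; 0.9 18.3 -17.3 0 0; 0.9 18.3 -17.3 0 0; 0.9 18.3 -17.3 0 0",
)

```text
clock: 11.35
eef_pos: [0.4045, 0.2435, 0.1847]
tool_rot: [0.917, 0.399, -0.0, 0.0]
ft_force: [0.9, 0.1, -0.9]
grip_width: 0.0528
grasp_force: 63.7
```

>>> send_rows(
  motion="0.9 0 0 0 0; 0.9 0 0 0 0; 0.9 0 0 0 0",
)

```text
clock: 11.65
eef_pos: [0.4048, 0.2406, 0.1845]
tool_rot: [0.917, 0.399, -0.001, 0.0]
ft_force: [-0.3, -0.4, -0.3]
grip_width: 0.053
grasp_force: 63.8
```

```bash
python3 - <<'E'
from h import *; from sc import *
go(*(H[0]-ux*.1),.066,-43)
go(*(H[0]+ux*.008),.066,-43)
E
```

```text
pos [0.4048 0.2406 0.1845] ty -43.0 j6 2.86 -> cm [ 0.29 -0.34 11.85] twist -0.0 alt 3.142
pos [0.4048 0.2406 0.1845] ty -43.0 j6 2.86 -> cm [11.09 -0.34 11.84] twist -0.0 alt 3.142
```

Next I'll lower in front of hook 1 and check the alignment before sliding in.

>>> send_rows(
  motion="0.9 0.3 -0.3 3 0; 0.9 0.3 -0.3 6 0; 0.9 0.3 -0.3 9 0; 0.9 0.3 -0.3 11.8 0; 0.9 0.3 -0.3 11.8 0",
)

```text
clock: 12.15
eef_pos: [0.4022, 0.2421, 0.0637]
tool_rot: [0.918, 0.398, -0.004, 0.001]
ft_force: [-1.5, -0.7, -1.3]
grip_width: 0.053
grasp_force: 63.7
```

```bash
python3 - <<'E'
from h import *; from sc import *
go(*(H[0]+ux*.008),.066,-43)
s=shot("side","s5"); t=shot("top","t5")
cv2.imwrite("pics/k5.png",np.hstack([cv2.resize(s[130:250,190:310,::-1],(500,500),interpolation=cv2.INTER_CUBIC),cv2.resize(t[200:350,130:240,::-1],(300,410),interpolation=cv2.INTER_CUBIC).__class__(cv2.copyMakeBorder(cv2.resize(t[200:350,130:240,::-1],(300,410)),0,90,0,0,0)) if 0 else cv2.copyMakeBorder(cv2.resize(t[200:350,130:240,::-1],(300,410)),0,90,0,0,0)]))
print(proj("side",[*(H[0]-ux*.1),.163]),proj("side",[*(H[0]-ux*.051),.152]))
E
```

```text
pos [0.4022 0.2421 0.0637] ty -43.2 j6 2.87 -> cm [11.13 -0.08 -0.32] twist -0.003 alt 3.139
[229.49552971 160.54107136] [241.66900117 157.74366113]
```

View pics/k5.png

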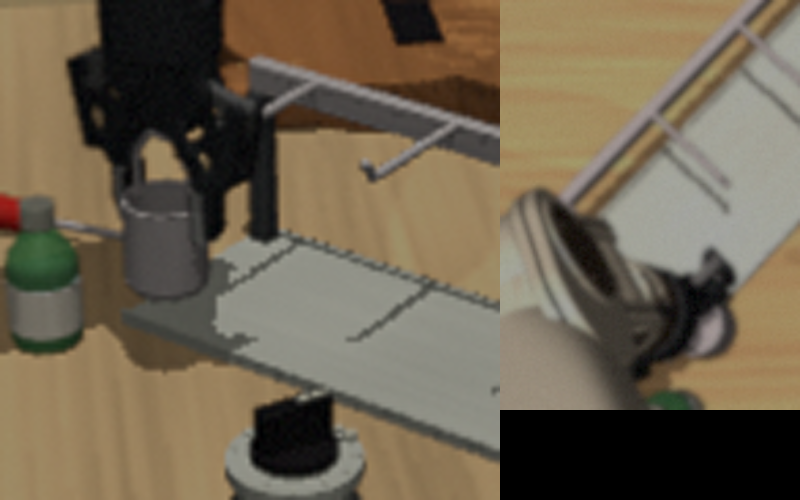

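>>> send_rows(
  motion="0.9 0 0 -0.3 0; 0.9 3 0 -0.3 0; 0.9 6 0 -0.3 0; 0.9 9 0 -0.3 0; 0.9 10.8 0 -0.3 0",
)

```text
clock: 12.75
eef_pos: [0.4819, 0.3273, 0.0728]
tool_rot: [0.917, 0.399, 0.003, -0.001]
ft_force: [0.6, 0.2, -1.0]
grip_width: 0.0529
grasp_force: 63.8
```

>>> send_rows(
  motion="0.9 0 0 0 0; 0.9 0 0 0 0; 0.9 0 0 1 0; 0.9 0 0 2 0; 0.9 0 0 2 0",
)

```text
clock: 13.25
eef_pos: [0.4768, 0.3233, 0.048]
tool_rot: [0.917, 0.399, -0.002, 0.0]
ft_force: [0.1, -0.1, -0.9]
grip_width: 0.0529
grasp_force: 63.8
```

>>> send_rows(
  motion="0.9 0 0 0.3 0; -1 0 0 0.3 0; -1 0 0 0.3 0; -1 0 0 0.3 0; -1 0 0 0.3 0",
)

```text
clock: 13.75
eef_pos: [0.4791, 0.3251, 0.0475]
tool_rot: [0.917, 0.399, 0.0, -0.0]
ft_force: [-0.6, 0.4, 0.6]
grip_width: 0.0856
grasp_force: 0.0
```

>>> send_rows(
  motion="-1 0 0 0 0; -1 0 0 -3 0; -1 0 0 -6 0; -1 0 0 -10 0; -1 0 0 -15 0",
)

```text
clock: 14.25
eef_pos: [0.4776, 0.3241, 0.1968]
tool_rot: [0.917, 0.399, -0.002, 0.0]
ft_force: [0.8, 0.3, -0.2]
grip_width: 0.0854
grasp_force: 0.0
```

```bash
python3 - <<'E'
from h import *; from sc import *
go(*cups["B"][:2],.2,-2)
E
```

```text
pos [0.4776 0.3241 0.1968] ty -43.0 j6 2.92 -> cm [-35.65  34.51  -0.21] twist -0.715 alt 2.426
```

>>> send_rows(
  motion="-1 -35.6 34.5 0 -0.71; -1 -35.6 34.5 0 -0.71; -1 -35.6 34.5 0 -0.71; -1 -35.6 34.5 0 -0.71; -1 -35.6 34.5 0 -0.71",
)

```text
clock: 14.75
eef_pos: [0.4838, 0.0915, 0.1974]
tool_rot: [0.725, 0.689, 0.0, 0.0]
ft_force: [0.6, -0.9, -0.2]
grip_width: 0.0854
grasp_force: 0.0
```

```bash
python3 - <<'E'
from h import *; from sc import *
go(*cups["B"][:2],.2,-2)
for n in("side","top"):
  shot(n,n+"6"); print(n,[(np.round(b["rect"],1).tolist(),round(b["conf"],2)) for b in boxes_of(n,"cup1_mid")])
for k,(x,y,a) in cups.items(): print(k,proj("side",[x,y,.05]),proj("top",[x,y,.06]))
E
```

```text
pos [0.4838 0.0915 0.1974] ty -2.9 j6 1.81 -> cm [-26.3    1.65  -0.26] twist -0.016 alt 3.126
side [([339.2, 319.1, 29.2, 50.5], 0.89)]
top [([403.1, 249.8, 20.9, 26.1], 0.78)]
A [339.42485779 319.38525643] [405.86212881 246.64897417]
B [285.94677412 294.49986919] [370.86713687 282.95359812]
C [253.60668912 326.43652766] [407.03782301 312.55532347]
```

```bash
python3 - <<'E'
from h import *
a=cv2.imread("pics/side0.png").astype(int);b=cv2.imread("pics/side6.png").astype(int);c=cv2.imread("pics/s5.png").astype(int)
for k,(u,v) in {"A":(340,320),"B":(287,294),"C":(255,327),"tin":(384,328),"sand":(218,324)}.items():
  P=lambda i:i[v-25:v+25,u-20:u+20]
  print(k,np.abs(P(a)-P(b)).mean().round(1),np.abs(P(a)-P(c)).mean().round(1))
s=b.astype(np.uint8)
cv2.imwrite("pics/k6.png",np.hstack([cv2.resize(s[140:240,200:300],(400,400),interpolation=cv2.INTER_CUBIC),cv2.resize(s[215:265,236:286],(400,400),interpolation=cv2.INTER_CUBIC)]))
E
```

```text
A 2.3 2.1
B 2.3 2.1
C 28.4 28.2
tin 2.6 2.4
sand 2.3 2.2
```

View pics/k6.png

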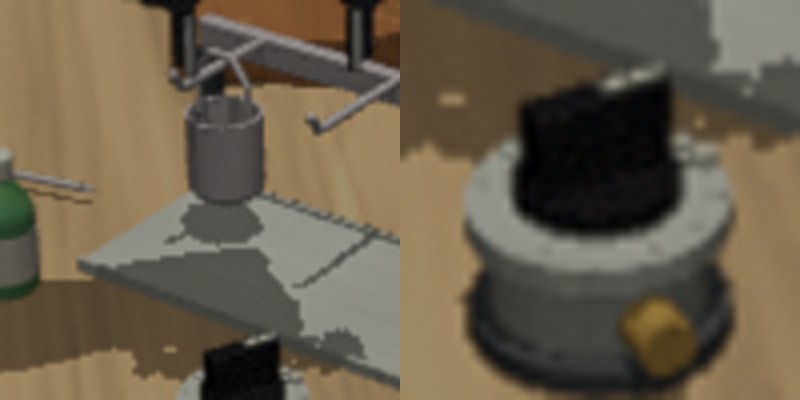

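```bash
python3 - <<'E'
from h import *
g=lambda u,v,z:atz("side",236+(u-400)/8,215+v/8,z)
A=lambda d:np.degrees(np.arctan2(d[1],d[0])).round(1)
c=np.array([.458,.046,0])
for p,q in(((522,110),(672,82)),((522,108),(668,72)),((530,95),(665,66))): print(A(g(*q,.084)-g(*p,.084)),g(*p,.084)[:2],g(*q,.084)[:2])
for m in((698,152),(700,158)): print("mark",A(g(*m,.05)-c),g(*m,.05))
t=cv2.imread("pics/t3.png")
E
```

```text
11.5 [0.4370579  0.03853946] [0.48193938 0.04764395]
17.2 [0.43716428 0.03962705] [0.48147176 0.053353  ]
14.3 [0.44016139 0.04639997] [0.48101502 0.05682247]
mark 25.3 [0.49109297 0.06163597 0.05      ]
mark 20.2 [0.49125436 0.05824871 0.05      ]
```

```bash
cat > pol.py <<'E'
from h import *
def pol(n,img,c,r,z,a):
    g=cv2.cvtColor(img,cv2.COLOR_BGR2GRAY).astype(np.float32)
    out=[]
    for d in a:
        P=[proj(n,[c[0]+q*np.cos(np.radians(d)),c[1]+q*np.sin(np.radians(d)),z]) for q in r]
        P=np.array(P,np.float32); out.append(cv2.remap(g,P[:,:1],P[:,1:],cv2.INTER_CUBIC).mean())
    return np.array(out).round(0).astype(int)
E
python3 - <<'E'
from pol import *
a=np.arange(-20,61,5); print(a)
for n,f in(("top","t3"),("side","side6"),("top","top0"),("side","side0")):
    im=cv2.imread(f"pics/{f}.png")
    for c in((.4585,.046),):
        print(n,f,"mark",pol(n,im,c,np.linspace(.030,.034,5),.051,a)); print("   ptr",pol(n,im,c,np.linspace(.012,.022,6),.084,a))
E
```

```text
[-20 -15 -10  -5   0   5  10  15  20  25  30  35  40  45  50  55  60]
top t3 mark [163 162 161 161 159 161 159 158 151 148 149 145 141 140 144 145 144]
   ptr [ 62  62  62  61  58  57  59  66  80 101 118 122 112  94  76  61  48]
side side6 mark [143 138 140 144 145 141 130 109 100 110 118  94  73  31   6   8   8]
   ptr [ 10  10  10  12  17  21  28  44  68  95 115 117 105  91  78  74  72]
top top0 mark [158 158 157 156 155 156 156 158 148 139 144 150 149 148 147 145 142]
   ptr [55 55 57 58 58 59 59 56 54 53 52 51 49 48 46 45 44]
side side0 mark [141 136 137 140 142 138 127 105  97 109 129 129 105  41   8   4   7]
   ptr [ 92 109 118 120 118 114 108 102  99  96  91  86  83  82  83  86  89]
```

```bash
python3 - <<'E'
from h import *
a=cv2.imread("pics/side0.png",0);b=cv2.imread("pics/side6.png",0)
print(a[229:242,266:282]);print(b[229:242,266:282])
t=np.mean([cv2.imread(f"pics/{f}.png",0).astype(float) for f in("top0","t3","t3")],0).astype(int)
print(cv2.imread("pics/top0.png",0)[281:292,272:292])
# housing centre from top: threshold bright
im=cv2.imread("pics/t3.png").astype(int)[272:322,260:310]
m=((im.max(2)-im.min(2))<28)&(im.mean(2)>110)
m=m.astype(np.uint8); cs,_=cv2.findContours(m,0,2); k=max(cs,key=cv2.contourArea)
(e,ax,an)=cv2.fitEllipse(cv2.convexHull(k)); print(e,ax, atz("top",e[0]+260,e[1]+272,.048))
E
```

```text
[[ 15   9  25  80 130 128 125 123 123 121 119 110  93  82  72  69]
 [ 15   5  13  62 131 130 125 124 124 123 122 120 120 110  95  86]
 [  5   3  14  60 130 129 126 125 123 122 122 122 122 123 123 120]
 [  8   4   9  53 127 135 131 128 128 125 122 120 118 119 122 124]
 [  6   7   6  52 131 143 140 138 137 131 123 121 117 118 121 124]
 [  8   5   4  23  77 129 108 124 113 105 122 122 120 118 120 124]
 [  6   6   3  10  37  87  94  95  93 104 123 124 120 118 119 123]
 [  1   5   5   9  31  87 136 130 122 136 133 125 122 119 119 122]
 [  5   6   5   3  20  71 141 142 139 141 139 127 123 119 117 121]
 [  5   4   7   5  17  66 141 140 138 137 134 129 123 120 118 117]
 [  5  12   9   7  22  81 139 140 132 130 117 125 124 122 119 118]
 [  9  13  12  10  51 118 140 141 141 141 135 110 123 123 120 118]
 [ 10   6  13  45  92 139 141 140 141 142 132  85 122 124 121 119]]
[[  5   6   6  15  59  73  74  86  72  69  70  68  65  64  62  64]
 [  6   2   9  22  60  74  80 112  76  69  70  69  68  69  66  66]
 [  4   5   6  27  80  98  81  76  71  71  73  85  84  84  71  70]
 [ 11   7   5  42 113 139 1
[... 994 characters left out ...]
143 154 160 157 154 144 138 142 148 144 140 139 143 150 154 157
  158 155]
 [136 143 151 156 160 155 152 139 126 120 117 116 107 111 116 123 137 147
  153 154]
 [144 150 155 157 156 145 131 113  95  80  75  75  70  70  75  86 106 124
  135 146]
 [150 152 160 156 146 123  98  78  60  48  44  43  42  42  41  54  67  85
  110 128]
 [154 157 156 146 123  92  65  49  41  40  39  37  31  35  30  32  40  55
   71 102]
 [157 155 150 129  95  63  44  38  36  37  35  32  31  29  35  35  34  38
   48  74]
 [156 155 140 112  71  47  38  36  37  34  31  29  31  35  32  35  36  36
   37  50]]
(24.03206443786621, 24.59661102294922) (30.926719665527344, 31.265003204345703) [0.4571249  0.04946838 0.048     ]
```

```bash
python3 - <<'E'
from h import *
from scipy.optimize import least_squares
A=lambda d:np.degrees(np.arctan2(d[1],d[0])).round(1)
m1=atz("side",272.9,233.1,.052); m2=atz("top",281.7,283.7,.051); c=np.array([.457,.0485,0])
print(m1,m2,[ (A(m-k),np.hypot(*(m-k)[:2]).round(4)) for m in(m1,m2) for k in(c,np.array([.4585,.046,0]))])
# side disc centre: black-disc lower outline / housing ellipse bottom fit in side6
b=cv2.imread("pics/side6.png").astype(int)[225:262,240:284]
# nib/pointer pixel: brightest region centroid on bar top in side6, t3
g=cv2.imread("pics/side6.png",0).astype(float)[220:230,258:272]; print(g.astype(int))
t=cv2.imread("pics/t3.png",0)[283:302,276:292]; print(t)
E
```

```text
[0.49039607 0.0626188  0.052     ] [0.48994466 0.05515247 0.051     ] [(np.float64(22.9), np.float64(0.0363)), (np.float64(27.5), np.float64(0.036)), (np.float64(11.4), np.float64(0.0336)), (np.float64(16.2), np.float64(0.0327))]
[[ 65  66  64  70  77  79  81  81  82  83  82  80  81  81]
 [ 66  66  64  64  65  66  69  75  80  81  82  82  82  82]
 [ 70  68  66  65  64  64  60  63  69  78  86  80  81  80]
 [ 71  71  69  65  66  71  64  85  90  98 101  72  75  80]
 [ 67  68  68  61  91 104  98 140 129 102  71  48  63  64]
 [ 42  43  56  95 142 128  85  68  48  34  22  27  61  63]
 [ 17  15  25  54  63  49  28  19  12   8   5  17  53  63]
 [ 18  18  17  22  17  13  12   6   8   3   3  17  57  71]
 [ 18  16  15   9   3   9   7   7   7   6   6  20  58  73]
 [  5   5   5   9  13   7   8   8   5   6   6  15  59  73]]
[[145 152 157 155 153 155 160 161 161 157 160 159 159 159 155 153]
 [155 156 158 157 154 154 159 157 160 160 160 163 160 163 162 159]
 [159 158 155 152 146 142 142 139 143 148 151 154 158 161 161 159]
 [157 153 142 139 129 117 112 109 110 118 123 130 142 148 158 157]
 [152 134 1
[... 294 characters left out ...]
  35  38  40  46  44  45  59]
 [ 50  29  24  49  91 120 116  78  42  33  39  39  39  40  41  46]
 [ 41  27  19  39  75 110 116  86  50  31  39  42  40  41  45  45]
 [ 40  34  25  30  60  88 103  79  47  32  35  35  42  43  47  43]
 [ 41  31  30  20  40  62  70  61  49  38  32  37  37  42  41  44]
 [ 40  35  18  24  24  37  48  46  44  37  33  34  36  35  40  42]
 [ 40  36  30  21  20  32  37  38  42  40  35  33  36  42  42  41]
 [ 40  39  38  32  22  22  31  37  38  43  34  34  38  40  38  47]
 [ 45  42  42  32  29  18  32  34  43  39  40  35  30  38  41  45]
 [ 44  40  39  31  30  20  28  30  40  45  42  39  30  37  45  51]
 [ 65  46  38  38  32  27  30  33  39  43  41  40  35  36  40  58]]
```

```bash
python3 - <<'E'
from h import *
A=lambda d:np.degrees(np.arctan2(d[1],d[0])).round(1)
print("ptr line top",A(atz("top",279.75,288,.084)-atz("top",281.9,294,.084)),"side",A(atz("side",268.5,223,.084)-atz("side",262.3,225,.084)),A(atz("side",267.2,223.3,.084)-atz("side",262.2,225,.084)))
# same on the start pose for the rule: mark radius vs angle, both views
for c in((.4575,.048),(.4585,.046)):
  for t in(10,15,20,25,30):
    e=lambda r,z:[c[0]+r*np.cos(np.radians(t)),c[1]+r*np.sin(np.radians(t)),z]
    print(c,t,"mark side",proj("side",e(.032,.052)).round(1),"top",proj("top",e(.032,.051)).round(1),"nib",proj("side",e(.025,.057)).round(1))
E
```

```text
ptr line top 19.7 side 23.8 25.2
(0.4575, 0.048) 10 mark side [272.8 235.2] top [282.3 284.1] nib [270.  233.9]
(0.4575, 0.048) 15 mark side [272.4 234.6] top [281.3 284.3] nib [269.7 233.4]
(0.4575, 0.048) 20 mark side [271.9 234. ] top [280.2 284.6] nib [269.3 233. ]
(0.4575, 0.048) 25 mark side [271.3 233.5] top [279.2 285.1] nib [268.8 232.6]
(0.4575, 0.048) 30 mark side [270.7 233. ] top [278.2 285.6] nib [268.3 232.2]
(0.4585, 0.046) 10 mark side [273.3 235.6] top [283.1 283.7] nib [270.5 234.3]
(0.4585, 0.046) 15 mark side [272.9 235. ] top [282.  283.9] nib [270.2 233.8]
(0.4585, 0.046) 20 mark side [272.4 234.4] top [281.  284.2] nib [269.8 233.4]
(0.4585, 0.046) 25 mark side [271.9 233.9] top [280.  284.7] nib [269.4 233. ]
(0.4585, 0.046) 30 mark side [271.2 233.4] top [279.  285.2] nib [268.8 232.6]
```

>>> send_rows(
  motion="-1 -26.3 1.4 0 -0.01; -1 -26.3 1.4 0 -0.01; -1 -26.3 1.4 0 -0.01; -1 -26.3 1.4 0 -0.01; -1 -26.3 1.4 0 -0.01",
)

```text
clock: 15.45
eef_pos: [0.484, -0.157, 0.1972]
tool_rot: [0.723, 0.691, 0.0, 0.0]
ft_force: [1.4, -0.4, 0.1]
grip_width: 0.0854
grasp_force: 0.0
```

>>> send_rows(
  motion="-1 0 0 0 0; -1 0 0 0 0; -1 0 0 0 0",
)

```text
clock: 15.75
eef_pos: [0.4836, -0.1552, 0.197]
tool_rot: [0.723, 0.691, 0.0, -0.0]
ft_force: [-0.3, 0.6, -0.1]
grip_width: 0.0852
grasp_force: 0.0
```

```bash
python3 - <<'E'
from h import *; from sc import *
go(*cups["B"][:2],.005,-2)
shot("top","t7"); b=cv2.cvtColor(shot("side","s7"),cv2.COLOR_RGB2GRAY)
print(b[221:242,257:278])
print(cv2.imread("pics/t7.png",0)[279:290,274:290])
E
```

```text
pos [ 0.4836 -0.1552  0.197 ] ty -2.6 j6 1.3 -> cm [-1.68  0.42 19.19] twist -0.01 alt 3.132
[[ 90  87  80  74  78  81  86 101 125 140 141 144 146 146 146 145 145 144
  144 144 143]
 [126 119 102  90  86  79  75  70  73  91 105 131 140 144 146 145 146 145
  145 145 145]
 [129 129 129 120 109  92  80  69  87  93 102 112 101 124 137 140 143 145
  145 145 145]
 [128 124 125 120  87 104 107 101 143 132 103  75  59  72  79  99 125 137
  140 143 146]
 [117  79  75  68  96 145 131  88  70  50  35  23  31  71  74  74  79  85
  100 124 139]
 [ 42  25  24  24  56  65  50  32  22  12   9   7  26  74  87  80  74  73
   72  82  98]
 [ 13  15  20  14  20  16  13  13   7   7   4   9  40 105 119 102  91  84
   68  73  75]
 [ 12  14  17  19  10   6  11   6   8  10   4   6  42 109 133 130 127 116
   93  90  85]
 [ 12   9   6   7   9   6  11  11  11  10   7  10  41 111 133 132 130 129
  128 126 115]
 [  5   7   5   4   9   5   8  13   8   8   9  10  42 111 135 131 130 128
  128 128 128]
 [  8   3   8   2  10   5   7   8   4  10   7   8  41 115 138 132 130 129
  129 128 127]
 [  6   6   6   8   8  13   
[... 900 characters left out ...]
 134 136 136 133 133 129 125]
 [136 132 133 132 134 135 135 136 137 140 134 136 133 132 127 111]
 [132 130 134 135 138 140 143 146 149 149 147 146 143 139 129 114]
 [126 129 137 142 148 150 148 153 154 156 157 154 154 150 143 124]
 [127 137 143 150 155 152 153 153 160 158 162 159 157 155 150 139]
 [136 146 154 153 158 153 149 151 157 155 156 158 157 155 149 129]
 [145 155 159 156 151 145 144 139 141 139 141 146 145 141 131 112]
 [150 157 159 147 139 137 126 115 113 109 111 116 122 117 101  96]
 [154 159 152 134 127 130 122  99  77  65  66  76  77  76  73  77]
 [156 156 143 106 100 114 124  98  62  39  39  45  49  46  46  50]
 [158 149 116  79  70 101 121 106  66  34  33  41  37  34  27  22]]
```

```bash
python3 - <<'E'
from h import *
from scipy.optimize import least_squares
A=lambda d:np.degrees(np.arctan2(d[1],d[0])).round(1)
def cen(n,f,u,v,r,th):
    g=cv2.imread(f"pics/{f}.png",0).astype(float); ys,xs=np.mgrid[v-r:v+r+1,u-r:u+r+1]; w=np.clip(g[v-r:v+r+1,u-r:u+r+1]-th,0,None)
    q=[(w*xs).sum()/w.sum(),(w*ys).sum()/w.sum()]; return q,atz(n,*q,.084)
for n,P in(("top",(("top0",279,299,3),("t7",281,291,3))),("side",(("side0",256,229,4),("s7",264,224,4)))):
    for f,u,v,r in P: print(f); print(cv2.imread(f"pics/{f}.png",0)[v-5:v+6,u-7:u+8])
E
```

```text
top0
[[154 138  97  57  41  33  34  32  38  50  46  41  40  36  36]
 [155 135  94  49  36  38  29  46  64  76  68  52  41  39  28]
 [156 140  94  45  35  41  48  74  97 102  88  60  39  26  26]
 [155 139  95  45  35  48  71 100 116 110  84  52  30  23  21]
 [153 139  97  52  51  74 100 114 116  91  65  38  28  23  26]
 [154 136  91  56  70  96 116 111  95  63  41  17  24  28  37]
 [147 129  94  67  81 111 111  92  65  36  21  27  30  40  38]
 [149 127 102  80  87 100  91  63  40  25  24  28  38  43  40]
 [152 139 122 102  86  84  65  39  24  29  31  39  37  42  38]
 [155 153 142 123 102  81  55  36  29  33  39  37  42  42  45]
 [151 154 148 137 119 103  84  66  50  50  45  42  43  47  48]]
t7
[[150 157 159 147 139 137 126 115 113 109 111 116 122 117 101]
 [154 159 152 134 127 130 122  99  77  65  66  76  77  76  73]
 [156 156 143 106 100 114 124  98  62  39  39  45  49  46  46]
 [158 149 116  79  70 101 121 106  66  34  33  41  37  34  27]
 [151 131  94  53  45  81 112 115  80  45  27  33  38  30  24]
 [143 110  68  33  33  63  98 118  99  62  30  31  28  25  20]
 [128  89  51  22  1
[... 992 characters left out ...]
7]]
s7
[[ 74 101 125 128 141 146 146 147 145 145 145 145 146 145 143]
 [ 68  76  81  78 100 126 139 141 145 146 146 145 145 146 144]
 [ 90  87  79  74  78  81  85 101 124 139 140 144 146 145 146]
 [125 119 101  89  86  78  74  70  73  91 104 130 139 143 145]
 [129 129 128 120 108  91  80  69  86  92 101 111 101 123 136]
 [127 123 125 120  86 103 107 100 143 131 103  74  58  72  79]
 [116  79  74  68  96 144 130  88  69  50  34  22  31  71  73]
 [ 41  24  23  24  55  64  50  32  21  12   8   7  25  74  86]
 [ 13  15  20  14  19  15  12  13   7   7   3   9  39 105 119]
 [ 11  13  17  18   9   6  11   5   7   9   3   6  41 108 133]
 [ 11   9   5   6   9   5  11  11  11   9   7   9  40 111 133]]
```

```bash
python3 - <<'E'
from h import *
A=lambda d:np.degrees(np.arctan2(d[1],d[0])).round(1)
def ridge(f,rows,c0,c1,th):
    g=cv2.imread(f"pics/{f}.png",0).astype(float); out=[]
    for r in rows:
        x=np.arange(c0,c1+1); v=g[r,c0:c1+1]; k=v.argmax(); s=slice(max(k-2,0),k+3); w=np.clip(v[s]-th,0,None); out.append([(w*x[s]).sum()/w.sum(),r])
    return np.array(out)
R=[ridge("top0",range(296,301),276,284,40),ridge("t7",range(288,295),278,285,40),ridge("t3",range(288,295),278,285,40)]
L=[]
for r in R:
    P=np.array([atz("top",*q,.084)[:2] for q in r]); m=P.mean(0); d=np.linalg.svd(P-m)[2][0]; L.append((m,d)); print(r.round(1).tolist(),m,A(d))
for j in(1,2):
    s=np.linalg.solve(np.c_[L[0][1],-L[j][1]],L[j][0]-L[0][0]); c=L[0][0]+s[0]*L[0][1]; print("axis",c)
    for m in((281.7,283.7),(281,284),(280.3,284.5)): print("mark",m,A(atz("top",*m,.051)[:2]-c))
E
```

```text
[[280.8, 296.0], [280.1, 297.0], [279.7, 298.0], [278.2, 299.0], [277.6, 300.0]] [0.45067334 0.05779911] 139.1
[[279.7, 288.0], [280.0, 289.0], [280.6, 290.0], [281.0, 291.0], [281.3, 292.0], [281.7, 293.0], [281.9, 294.0]] [0.46797607 0.05384083] -158.7
[[279.7, 288.0], [280.0, 289.0], [280.6, 290.0], [281.0, 291.0], [281.3, 292.0], [281.7, 293.0], [281.8, 294.0]] [0.46797665 0.05387801] -159.5
axis [0.4591987  0.05041077]
mark (281.7, 283.7) 8.8
mark (281, 284) 12.3
mark (280.3, 284.5) 16.2
axis [0.45904232 0.0505463 ]
mark (281.7, 283.7) 8.5
mark (281, 284) 12.0
mark (280.3, 284.5) 15.8
```

```bash
python3 - <<'E'
from h import *
A=lambda d:np.degrees(np.arctan2(d[1],d[0])).round(1)
def line(n,pts,z=.084):
    P=np.array([atz(n,*q,z)[:2] for q in pts]); m=P.mean(0); d=np.linalg.svd(P-m)[2][0]; return m,d
a=line("side",[(255.6,224),(258.2,225)]); b=line("side",[(262.4,225),(265.4,224),(268,223.1)])
print(a[0],A(a[1]),b[0],A(b[1]))
s=np.linalg.solve(np.c_[a[1],-b[1]],b[0]-a[0]); c=a[0]+s[0]*a[1]; print("axis",c)
# with the known pointer direction, put the axis 12..17 mm inside the white line's middle
for th in(22.5,):
  for r in(.013,.0165): print(r,"end",b[0]-r*np.array([np.cos(np.radians(th)),np.sin(np.radians(th))]),"start",a[0]-r*np.array([np.cos(np.radians(131)),np.sin(np.radians(131))]))
for c in((.4585,.046),(.459,.0475),(.458,.0475),(.459,.049)):
  for q in((272.9,233.2),(272.9,233.6)): m=atz("side",*q,.052)[:2]-c; print(c,q,A(m),np.hypot(*m).round(4))
E
```

```text
[0.45197608 0.0553465 ] -43.7 [0.47163493 0.05462675] 25.2
axis [0.45895599 0.04866769]
0.013 end [0.4596245  0.04965187] start [0.46050485 0.04553527]
0.0165 end [0.45639092 0.04831248] start [0.46280106 0.04289379]
(0.4585, 0.046) (272.9, 233.2) 26.9 0.0357
(0.4585, 0.046) (272.9, 233.6) 24.5 0.0347
(0.459, 0.0475) (272.9, 233.2) 25.1 0.0346
(0.459, 0.0475) (272.9, 233.6) 22.5 0.0337
(0.458, 0.0475) (272.9, 233.2) 24.4 0.0355
(0.458, 0.0475) (272.9, 233.6) 21.9 0.0346
(0.459, 0.049) (272.9, 233.2) 22.8 0.034
(0.459, 0.049) (272.9, 233.6) 20.1 0.0331
```

```bash
python3 - <<'E'
from h import *
go(.458,.046,.197,-67.5)
E
```

```text
pos [ 0.4836 -0.1549  0.1971] ty -2.5 j6 1.3 -> cm [19.96 -3.43  0.02] twist 1.135 alt -2.007
```

>>> send_rows(
  motion="-1 20 -3.4 0 0.15; -1 20 -3.4 0 0.3; -1 20 -3.4 0 0.45; -1 20 -3.4 0 0.6; -1 20 -3.4 0 0.74",
)

```text
clock: 16.35
eef_pos: [0.4576, 0.0486, 0.1974]
tool_rot: [0.912, 0.411, 0.0, -0.0]
ft_force: [0.8, 0.2, -0.2]
grip_width: 0.0852
grasp_force: 0.0
```

>>> send_rows(
  motion="-1 0 0 0 0.14; -1 0 0 0 0.28; -1 0 0 4 0.395; -1 0 0 8 0.395; -1 0 0 8 0.395",
)

```text
clock: 16.85
eef_pos: [0.4534, 0.0456, 0.1127]
tool_rot: [0.974, 0.226, -0.005, -0.001]
ft_force: [-0.7, 0.4, -0.1]
grip_width: 0.0852
grasp_force: 0.0
```

```bash
python3 - <<'E'
from h import *
go(.4578,.046,.048,-67.5)
E
```

```text
pos [0.4534 0.0456 0.1127] ty -63.9 j6 2.79 -> cm [0.48 0.18 6.46] twist 0.062 alt -3.079
```

>>> send_rows(
  motion="-1 0 0 0 0.03; -1 0 0 3 0.06; -1 0 0 6.5 0.06; -1 0 0 6.5 0.06; -1 0 0 6.8 0.06",
)

```text
clock: 17.35
eef_pos: [0.4602, 0.045, 0.0512]
tool_rot: [0.981, 0.195, 0.001, 0.0]
ft_force: [1.0, 0.1, 0.6]
grip_width: 0.0855
grasp_force: 0.0
```

>>> send_rows(
  motion="1 0 0 0 0; 1 0 0 0 0; 1 0 0 0 0; 1 0 0 0 0; 1 0 0 0 0",
)

```text
clock: 17.85
eef_pos: [0.4583, 0.0462, 0.0497]
tool_rot: [0.981, 0.195, 0.0, -0.002]
ft_force: [-6.2, 7.8, 19.8]
grip_width: 0.0129
grasp_force: 38.3
```

>>> send_rows(
  motion="1 0 0 0 0; 1 0 0 0 0; 1 0 0 0 0",
)

```text
clock: 18.15
eef_pos: [0.4582, 0.0463, 0.0499]
tool_rot: [0.981, 0.195, 0.0, -0.002]
ft_force: [-3.5, 4.7, 5.9]
grip_width: 0.0118
grasp_force: 59.2
```

```bash
python3 - <<'E'
from h import *
go(.4578,.046,.048,-71.5)
E
```

```text
pos [0.4582 0.0463 0.0499] ty -67.5 j6 2.85 -> cm [-0.05  0.01  0.19] twist 0.07 alt -3.071
```

Aligned at -67.5 as before. I'll twist it slightly further, release and lift.

>>> send_rows(
  motion="1 0 0 0 0.035; 1 0 0 0 0.07; 1 0 0 0 0.07; 1 0 0 0 0.07; -1 0 0 0 0.07",
)

```text
clock: 18.65
eef_pos: [0.4585, 0.0449, 0.0494]
tool_rot: [0.987, 0.161, 0.0, -0.0]
ft_force: [0.3, 0.2, -0.7]
grip_width: 0.0251
grasp_force: 0.0
```

>>> send_rows(
  motion="-1 0 0 0 0; -1 0 0 0 0; -1 0 0 -4 0; -1 0 0 -9 0; -1 0 0 -14.7 0",
)

```text
clock: 19.15
eef_pos: [0.4578, 0.0442, 0.1901]
tool_rot: [0.987, 0.16, -0.001, 0.0]
ft_force: [1.4, 0.2, 0.1]
grip_width: 0.0851
grasp_force: 0.0
```

```bash
python3 - <<'E'
from h import *; from sc import *
go(*cups["B"][:2],.2,-2)
E
```

```text
pos [0.4578 0.0442 0.1901] ty -71.6 j6 2.92 -> cm [-4.07 21.43 -0.98] twist -1.214 alt 1.928
```

>>> send_rows(
  motion="-1 -4 21.3 0 -0.15; -1 -4 21.3 0 -0.3; -1 -4 21.3 0 -0.45; -1 -4 21.3 0 -0.6; -1 -4 21.3 0 -0.75",
)

```text
clock: 19.65
eef_pos: [0.488, -0.1712, 0.1891]
tool_rot: [0.878, 0.478, -0.0, 0.0]
ft_force: [1.0, 0.5, -0.4]
grip_width: 0.0854
grasp_force: 0.0
```

>>> send_rows(
  motion="-1 0 0 0 -0.15; -1 0 0 0 -0.3; -1 0 0 0 -0.46; -1 0 0 0 -0.46; -1 0 0 0 -0.46",
)

```text
clock: 20.15
eef_pos: [0.4879, -0.1691, 0.189]
tool_rot: [0.749, 0.663, -0.0, -0.0]
ft_force: [0.1, 0.6, 0.1]
grip_width: 0.0853
grasp_force: 0.0
```

```bash
python3 - <<'E'
from h import *; from sc import *
go(*cups["B"][:2],.005,-2)
b=cv2.imread("pics/side0.png").astype(int); shot("side","s8"); c=cv2.imread("pics/s8.png").astype(int)
for k,(u,v) in {"A":(340,320),"B":(287,310)}.items(): print(k,np.abs(b-c)[v-8:v+18,u-18:u+18].mean())
E
```

```text
pos [ 0.4879 -0.1691  0.189 ] ty -7.0 j6 1.36 -> cm [-0.3  -0.04 18.4 ] twist -0.087 alt 3.054
A 41.08440170940171
B 4.947293447293447
```

>>> send_rows(
  motion="-1 -0.3 0 0 -0.09; -1 -0.3 0 5 -0.09; -1 -0.3 0 9 -0.09; -1 -0.3 0 13 -0.09; -1 -0.3 0 16 -0.09",
)

```text
clock: 20.7
eef_pos: [0.4864, -0.1713, 0.0268]
tool_rot: [0.718, 0.696, -0.001, -0.001]
ft_force: [-0.1, -0.6, 0.5]
grip_width: 0.0857
grasp_force: 0.0
```

>>> send_rows(
  motion="-1 0 0 1.2 0; -1 0 0 2.4 0; -1 0 0 2.4 0; 0.9 0 0 2.4 0; 0.9 0 0 2.4 0",
)

```text
clock: 21.2
eef_pos: [0.4886, -0.1723, 0.0062]
tool_rot: [0.717, 0.697, 0.0, 0.001]
ft_force: [-0.1, 0.3, -0.1]
grip_width: 0.0591
grasp_force: 0.0
```

>>> send_rows(
  motion="0.9 0 0 0 0; 0.9 0 0 0 0; 0.9 0 0 0 0; 0.9 0 0 0 0",
)

```text
clock: 21.6
eef_pos: [0.4888, -0.1723, 0.0067]
tool_rot: [0.717, 0.697, 0.001, 0.001]
ft_force: [-0.0, 0.6, 5.4]
grip_width: 0.0526
grasp_force: 62.2
```

>>> send_rows(
  motion="0.9 0 0 -4 0; 0.9 0 0 -8 0; 0.9 0 0 -12 0; 0.9 0 0 -16 0; 0.9 0 0 -18 0",
)

```text
clock: 22.1
eef_pos: [0.4892, -0.1725, 0.1894]
tool_rot: [0.717, 0.697, 0.001, 0.003]
ft_force: [0.7, -0.9, -1.9]
grip_width: 0.0526
grasp_force: 63.8
```

```bash
python3 - <<'E'
from h import *; from sc import *
go(*(H[1]-ux*.1),.185,-43)
for n in("side","top"):
  shot(n,n+"9"); print(n,[(np.round(b["rect"],1).tolist(),round(b["conf"],2)) for b in boxes_of(n,"cup1_mid")])
E
```

```text
pos [ 0.4892 -0.1725  0.1894] ty -1.7 j6 1.26 -> cm [34.21 -1.47  0.37] twist 0.721 alt -2.42
side [([199.2, 199.4, 17.6, 37.1], 0.72), ([321.0, 325.0, 30.3, 50.6], 0.56)]
top []
```

>>> send_rows(
  motion="0.9 34.2 -1.5 0 0.13; 0.9 34.2 -1.5 0 0.26; 0.9 34.2 -1.5 0 0.39; 0.9 34.2 -1.5 0 0.52; 0.9 34.2 -1.5 0 0.65",
)

```text
clock: 22.8
eef_pos: [0.4828, 0.0627, 0.1825]
tool_rot: [0.9, 0.435, -0.002, -0.001]
ft_force: [1.2, 0.6, -1.0]
grip_width: 0.0522
grasp_force: 63.8
```

```bash
python3 - <<'E'
from h import *; from sc import *
go(*(H[1]-ux*.1),.185,-43)
E
```

```text
pos [0.4828 0.0627 0.1825] ty -38.4 j6 2.37 -> cm [ 8.51 -6.51 -0.26] twist 0.081 alt -3.061
```

>>> send_rows(
  motion="0.9 8.5 -6.5 0 0.04; 0.9 8.5 -6.5 0 0.08; 0.9 8.5 -6.5 0 0.08; 0.9 8.5 -6.5 0 0.08; 0.9 8.5 -6.5 0 0.08",
)

```text
clock: 23.3
eef_pos: [0.4849, 0.1671, 0.1835]
tool_rot: [0.916, 0.402, -0.002, 0.0]
ft_force: [0.3, -0.4, -2.1]
grip_width: 0.0524
grasp_force: 63.8
```

```bash
python3 - <<'E'
from h import *; from sc import *
go(*(H[1]-ux*.1),.070,-43)
E
```

```text
pos [0.4849 0.1671 0.1835] ty -42.6 j6 2.65 -> cm [ 0.22 -0.2  11.35] twist 0.006 alt -3.135
```

>>> send_rows(
  motion="0.9 0.2 -0.2 4 0; 0.9 0.2 -0.2 8 0; 0.9 0.2 -0.2 11.3 0; 0.9 0.2 -0.2 11.3 0; 0.9 0.2 -0.2 11.3 0",
)

```text
clock: 23.8
eef_pos: [0.4856, 0.1694, 0.0722]
tool_rot: [0.916, 0.401, -0.001, 0.0]
ft_force: [0.8, 0.2, -0.6]
grip_width: 0.0524
grasp_force: 63.9
```

```bash
python3 - <<'E'
from h import *; from sc import *
go(*(H[1]+ux*.008),.07,-43)
E
```

```text
pos [0.4856 0.1694 0.0722] ty -42.8 j6 2.65 -> cm [10.77 -0.07  0.2 ] twist 0.004 alt -3.138
```

>>> send_rows(
  motion="0.9 3 0 0 0; 0.9 6 0 0 0; 0.9 9 0 0 0; 0.9 10.8 0 0 0; 0.9 10.8 0 0 0",
)

```text
clock: 24.3
eef_pos: [0.5628, 0.2525, 0.0751]
tool_rot: [0.916, 0.402, 0.003, -0.0]
ft_force: [-1.2, -0.3, -1.5]
grip_width: 0.0526
grasp_force: 63.9
```

>>> send_rows(
  motion="0.9 0 0 0 0; 0.9 0 0 1 0; 0.9 0 0 2 0; 0.9 0 0 2.3 0; 0.9 0 0 2.3 0",
)

```text
clock: 24.8
eef_pos: [0.558, 0.2497, 0.0481]
tool_rot: [0.916, 0.401, -0.001, 0.0]
ft_force: [0.5, 0.0, -1.2]
grip_width: 0.0531
grasp_force: 63.9
```

>>> send_rows(
  motion="-1 0 0 0 0; -1 0 0 0 0; -1 0 0 0 0; -1 0 0 0 0; -1 0 0 -3 0",
)

```text
clock: 25.3
eef_pos: [0.5557, 0.2491, 0.0752]
tool_rot: [0.916, 0.402, -0.005, 0.0]
ft_force: [0.4, -0.4, -0.2]
grip_width: 0.0854
grasp_force: 0.0
```

>>> send_rows(
  motion="-1 0 0 -4 0; -1 0 0 -8 0; -1 0 0 -12 0; -1 -5 5 -12 0; -1 -12 12 -12 0",
)

```text
clock: 25.8
eef_pos: [0.5645, 0.1513, 0.2015]
tool_rot: [0.915, 0.403, 0.003, 0.001]
ft_force: [0.8, -0.4, -1.0]
grip_width: 0.0856
grasp_force: 0.0
```

```bash
python3 - <<'E'
from h import *; from sc import *
s=shot("side","s10"); t=shot("top","t10")
for n in("side","top"): print(n,[(np.round(b["rect"],1).tolist(),round(b["conf"],2)) for b in boxes_of(n,"cup1_mid")])
o=bot.get_obs(); print(o["eef_pos"])
z=cv2.resize
f=lambda i,u,v,r,S:z(i[v-r:v+r,u-r:u+r,::-1],(S,S),interpolation=cv2.INTER_CUBIC)
cv2.imwrite("pics/k10.png",np.hstack([f(s,325,325,40,400),np.vstack([f(t,398,270,30,200),f(s,262,236,22,200)]),np.vstack([f(s,260,175,50,200),f(t,284,296,20,200)])]))
E
```

```text
side [([319.4, 324.1, 31.9, 51.8], 0.73), ([304.9, 380.9, 32.2, 36.1], 0.5)]
top [([406.8, 264.2, 23.3, 21.8], 0.72)]
[0.56335177 0.14945583 0.19958991]
```

View pics/k10.png

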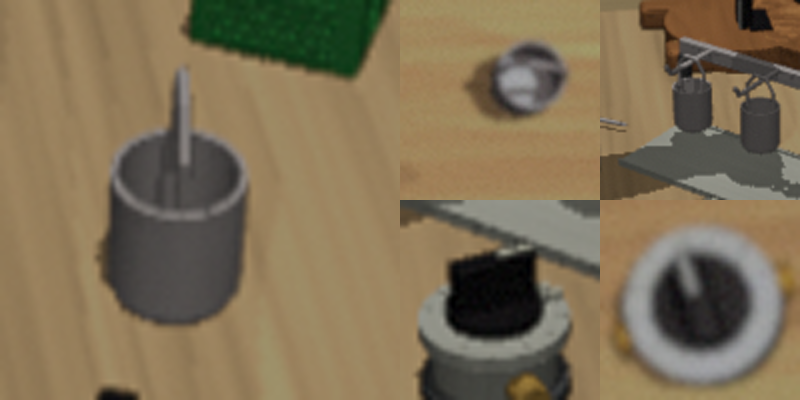

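```bash
python3 - <<'E'
from h import *; from sc import *
print(atz("side",320.6,319.6,.06),atz("top",406.7,263.4,.06))
print("A before",atz("top",403.2,248.6,.06))
p=np.array([.5357,-.2715])
for k in (p,): print(proj("side",[*k,.06]),proj("top",[*k,.06]))
for a in(70,77,84,90):
  d=np.array([np.cos(np.radians(a)),np.sin(np.radians(a))])
  print(a,[((proj("side",[*(p+s*d),z])-[285,285])*5).round() for s,z in((-.0225,.084),(.0225,.084))])
go(.537,-.27,.2,80)
E
```

```text
[ 0.53975347 -0.27113936  0.06      ] [ 0.53546237 -0.2650494   0.06      ]
A before [ 0.57402774 -0.25792821  0.06      ]
[318.57692141 319.93491674] [409.22363824 263.26289115]
70 [array([161., 165.]), array([179.,  90.])]
77 [array([168., 166.]), array([172.,  89.])]
84 [array([175., 166.]), array([165.,  89.])]
90 [array([182., 165.]), array([159.,  90.])]
pos [0.5634 0.1495 0.1996] ty -42.8 j6 2.58 -> cm [-32.57  26.56  -0.07] twist 0.998 alt -2.143
```

>>> send_rows(
  motion="-1 -32.4 26.5 0 0.12; -1 -32.4 26.5 0 0.24; -1 -32.4 26.5 0 0.36; -1 -32.4 26.5 0 0.48; -1 -32.4 26.5 0 0.6",
)

```text
clock: 26.5
eef_pos: [0.5488, -0.0992, 0.1991]
tool_rot: [0.994, 0.112, 0.0, -0.0]
ft_force: [1.4, 0.8, 0.1]
grip_width: 0.0856
grasp_force: 0.0
```

```bash
python3 - <<'E'
from h import *
go(.5385,-.268,.2,80)
E
```

```text
pos [ 0.5488 -0.0992  0.1991] ty -77.1 j6 2.74 -> cm [-4.76 16.23 -0.1 ] twist 0.399 alt -2.743
```

>>> send_rows(
  motion="-1 -4.8 16.1 0 0.12; -1 -4.8 16.1 0 0.24; -1 -4.8 16.1 0 0.36; -1 -4.8 16.1 0 0.4; -1 -4.8 16.1 2 0.4",
)

```text
clock: 27.0
eef_pos: [0.5401, -0.2695, 0.1812]
tool_rot: [0.996, -0.088, 0.003, 0.001]
ft_force: [0.9, -0.1, 0.6]
grip_width: 0.0853
grasp_force: 0.0
```

```bash
python3 - <<'E'
from h import *
go(.5385,-.268,.006,80)
b=cv2.imread("pics/s10.png").astype(int); shot("side","s11"); c=cv2.imread("pics/s11.png").astype(int)
print(np.abs(b-c)[325:350,302:340].mean())
E
```

```text
pos [ 0.5401 -0.2695  0.1812] ty -100.1 j6 2.86 -> cm [-0.28 -0.15 17.52] twist -0.002 alt 3.14
7.180701754385965
```

>>> send_rows(
  motion="-1 -0.1 -0.1 4 0; -1 -0.1 -0.1 8 0; -1 -0.1 -0.1 12 0; -1 -0.1 -0.1 15 0; -1 -0.1 -0.1 15 0",
)

```text
clock: 27.55
eef_pos: [0.5337, -0.2615, 0.0241]
tool_rot: [0.996, -0.085, -0.005, -0.002]
ft_force: [-1.2, 0.8, -1.2]
grip_width: 0.0858
grasp_force: 0.0
```

>>> send_rows(
  motion="-1 0 0 1.2 0; -1 0 0 2.3 0; -1 0 0 2.3 0; 0.9 0 0 2.3 0; 0.9 0 0 2.3 0",
)

```text
clock: 28.05
eef_pos: [0.5379, -0.2661, 0.0073]
tool_rot: [0.996, -0.087, 0.001, 0.001]
ft_force: [-0.3, -1.2, 0.6]
grip_width: 0.0592
grasp_force: 0.6
```

>>> send_rows(
  motion="0.9 0 0 0 0; 0.9 0 0 0 0; 0.9 0 0 0 0; 0.9 0 0 0 0",
)

```text
clock: 28.45
eef_pos: [0.5385, -0.2664, 0.008]
tool_rot: [0.996, -0.087, 0.002, 0.001]
ft_force: [0.2, 0.2, 6.0]
grip_width: 0.0533
grasp_force: 63.4
```

>>> send_rows(
  motion="0.9 0 0 -4 0; 0.9 0 0 -8 0; 0.9 0 0 -12 0; 0.9 0 0 -16 0; 0.9 0 0 -18 0",
)

```text
clock: 28.95
eef_pos: [0.5384, -0.2662, 0.1904]
tool_rot: [0.996, -0.087, 0.003, 0.001]
ft_force: [0.9, 0.4, -1.1]
grip_width: 0.0527
grasp_force: 63.7
```

```bash
python3 - <<'E'
from h import *; from sc import *
go(*(H[2]-ux*.1),.185,-43)
E
```

```text
pos [ 0.5384 -0.2662  0.1904] ty -99.9 j6 2.86 -> cm [ -3.61 -36.02   0.46] twist -0.994 alt 2.148
```

>>> send_rows(
  motion="0.9 -3.6 -36 0 -0.12; 0.9 -3.6 -36 0 -0.24; 0.9 -3.6 -36 0 -0.36; 0.9 -3.6 -36 0 -0.48; 0.9 -3.6 -36 0 -0.6",
)

```text
clock: 29.45
eef_pos: [0.555, -0.0144, 0.186]
tool_rot: [0.977, 0.214, -0.0, -0.0]
ft_force: [0.1, -0.7, -1.2]
grip_width: 0.0529
grasp_force: 63.7
```

```bash
python3 - <<'E'
from h import *; from sc import *
go(*(H[2]-ux*.1),.185,-43)
E
```

```text
pos [ 0.555  -0.0144  0.186 ] ty -65.3 j6 2.68 -> cm [ 5.48 -9.5   0.1 ] twist -0.389 alt 2.752
```

>>> send_rows(
  motion="0.9 5.5 -9.5 0 -0.12; 0.9 5.5 -9.5 0 -0.24; 0.9 5.5 -9.5 0 -0.36; 0.9 5.5 -9.5 0 -0.39; 0.9 5.5 -9.5 0 -0.39",
)

```text
clock: 29.95
eef_pos: [0.5658, 0.0927, 0.1857]
tool_rot: [0.918, 0.396, -0.001, 0.0]
ft_force: [-0.6, -0.1, -1.6]
grip_width: 0.0529
grasp_force: 63.7
```

```bash
python3 - <<'E'
from h import *; from sc import *
go(*(H[2]-ux*.1),.072,-43)
E
```

```text
pos [0.5658 0.0927 0.1857] ty -43.3 j6 2.49 -> cm [ 0.12 -0.2  11.37] twist -0.005 alt 3.137
```

>>> send_rows(
  motion="0.9 0.1 -0.2 4 0; 0.9 0.1 -0.2 8 0; 0.9 0.1 -0.2 11.3 0; 0.9 0.1 -0.2 11.3 0; 0.9 0.1 -0.2 11.3 0",
)

```text
clock: 30.45
eef_pos: [0.5653, 0.0937, 0.0733]
tool_rot: [0.918, 0.396, -0.001, -0.0]
ft_force: [0.5, -0.2, -1.0]
grip_width: 0.0527
grasp_force: 63.8
```

```bash
python3 - <<'E'
from h import *; from sc import *
go(*(H[2]+ux*.008),.072,-43)
E
```

```text
pos [0.5653 0.0937 0.0733] ty -43.4 j6 2.49 -> cm [10.87 -0.17  0.12] twist -0.007 alt 3.135
```

>>> send_rows(
  motion="0.9 3 0 0 0; 0.9 6 -0.1 0 0; 0.9 9 -0.1 0 0; 0.9 10.8 -0.1 0 0; 0.9 10.8 -0.1 0 0",
)

```text
clock: 30.95
eef_pos: [0.6423, 0.1764, 0.0763]
tool_rot: [0.918, 0.397, 0.004, 0.0]
ft_force: [-0.3, -1.4, -2.1]
grip_width: 0.0526
grasp_force: 63.8
```

>>> send_rows(
  motion="0.9 0 0 0 0; 0.9 0 0 1 0; 0.9 0 0 2 0; 0.9 0 0 2.3 0; 0.9 0 0 2.3 0",
)

```text
clock: 31.45
eef_pos: [0.6378, 0.1739, 0.0492]
tool_rot: [0.918, 0.397, -0.001, -0.0]
ft_force: [0.3, -0.5, -1.8]
grip_width: 0.0527
grasp_force: 63.8
```

>>> send_rows(
  motion="-1 0 0 0 0; -1 0 0 0 0; -1 0 0 0 0; -1 0 0 0 0; -1 0 0 -3 0",
)

```text
clock: 31.95
eef_pos: [0.6352, 0.1736, 0.0756]
tool_rot: [0.918, 0.397, -0.005, -0.001]
ft_force: [-0.0, -0.5, -0.3]
grip_width: 0.0853
grasp_force: 0.0
```

>>> send_rows(
  motion="-1 0 0 -4 0; -1 0 0 -8 0; -1 0 0 -12 0; -1 -5 5 -12 0; -1 -12 12 -12 0",
)

```text
clock: 32.45
eef_pos: [0.6432, 0.0755, 0.2027]
tool_rot: [0.917, 0.399, 0.003, 0.001]
ft_force: [0.4, -0.5, -0.5]
grip_width: 0.0854
grasp_force: 0.0
```

```bash
python3 - <<'E'
from h import *; from sc import *
s=shot("side","s12")
# dryer: axis from bar, pointer white + nib, mark pixels
print(cv2.imread("pics/side0.png",0)[364:402,286:324:1][:, :].shape)
go(.483,-.424,.2,-107+90)
E
```

```text
(38, 38)
pos [0.6427 0.0652 0.2017] ty -43.6 j6 2.44 -> cm [-46.45  22.14   0.41] twist -0.464 alt 2.678
```

```bash
python3 - <<'E'
from h import *
A=lambda d:np.degrees(np.arctan2(d[1],d[0])).round(1)
g=cv2.imread("pics/side0.png",0); print(g[380:393,318:334])
print(cv2.imread("pics/top0.png",0)[262:276,464:480])
for q in((327.6,386.2),(327,386)):
  m=atz("side",*q,.052)[:2]
  for c in((.4835,-.4285),(.4825,-.4265),(.483,-.424)): print(q,m.round(4),c,A(m-c),np.hypot(*(m-c)).round(4))
for d in(-20,-15,-10,-5,0): 
  for c in((.4835,-.4285),(.4815,-.4225)): e=[c[0]+.032*np.cos(np.radians(d)),c[1]+.032*np.sin(np.radians(d)),.052]; print(d,c,proj("side",e).round(1),proj("top",e).round(1))
E
```

```text
[[ 17  47  93 100 106 106 115 107  97  91  80  93 128 127 125 125]
 [ 17  32  71  97  98  94  99  97  97  91  83 104 128 126 125 125]
 [ 17  31  66  99  99  97  97  97  97  89  80 104 125 127 125 125]
 [ 16  24  56  98  99  98  98  98  97  86  70 100 123 127 127 125]
 [ 18  14  51  95  98  99 106 109 109  96  73 101 121 127 126 124]
 [ 13  17  47  95  98 105 127 140 140 130  96 106 121 126 127 125]
 [ 18  16  50  97  98 103 124 143 144 137 115 120 120 124 127 124]
 [ 16  20  53  97  98  97  97 114 114 106  91 120 121 122 126 125]
 [ 15  25  63  97  99  97  90  91  89  81  79 121 121 121 126 125]
 [ 13  39  84  98  98  99  96  93  92  79  75 122 120 119 125 127]
 [ 16  56  96 100  97  99  98  99  96  84  79 122 122 119 123 127]
 [ 41  79  97  99  98  98  97  98  96  82  78 122 123 119 122 127]
 [ 74  98  99  98  98  98  98  98  94  79  78 123 123 120 120 125]]
[[133 132 132 131 130 130 129 130 131 131 128 130 130 133 130 132]
 [130 133 131 130 131 131 133 131 134 132 132 129 132 129 130 125]
 [130 131 133 131 132 132 129 130 134 132 133 128 133 129 128 125]
 [133 129 130 132 130 133 1
[... 866 characters left out ...]
337] (0.483, -0.424) -14.8 0.038
(327, 386) [ 0.5188 -0.4331] (0.4835, -0.4285) -7.5 0.0356
(327, 386) [ 0.5188 -0.4331] (0.4825, -0.4265) -10.3 0.0369
(327, 386) [ 0.5188 -0.4331] (0.483, -0.424) -14.3 0.037
-20 (0.4835, -0.4285) [324.7 389.1] [474.7 271.1]
-20 (0.4815, -0.4225) [322.9 386.6] [472.4 271.9]
-15 (0.4835, -0.4285) [324.9 387.9] [473.6 270.8]
-15 (0.4815, -0.4225) [323.1 385.4] [471.3 271.6]
-10 (0.4835, -0.4285) [324.9 386.7] [472.5 270.6]
-10 (0.4815, -0.4225) [323.1 384.2] [470.2 271.4]
-5 (0.4835, -0.4285) [324.8 385.4] [471.4 270.5]
-5 (0.4815, -0.4225) [323. 383.] [469.1 271.3]
0 (0.4835, -0.4285) [324.6 384.2] [470.3 270.4]
0 (0.4815, -0.4225) [322.7 381.8] [468.1 271.3]
```

>>> send_rows(
  motion="-1 -46.4 22.1 0 -0.1; -1 -46.4 22.1 0 -0.2; -1 -46.4 22.1 0 -0.3; -1 -46.4 22.1 0 -0.4; -1 -46.4 22.1 0 -0.46",
)

```text
clock: 33.0
eef_pos: [0.5649, -0.1651, 0.2004]
tool_rot: [0.802, 0.597, 0.0, 0.0]
ft_force: [0.9, -0.7, 0.8]
grip_width: 0.0851
grasp_force: 0.0
```

```bash
cat > fit.py <<'E'
from h import *
from scipy.optimize import minimize
A=lambda d:np.degrees(np.arctan2(d[1],d[0])).round(1)
def fit(n,f,c0,R,z,angs,dark_in,dr=.002):
    g=cv2.GaussianBlur(cv2.imread(f"pics/{f}.png",0).astype(np.float32),(0,0),.7)
    def S(c,r):
        P=np.array([proj(n,[c[0]+r*np.cos(t),c[1]+r*np.sin(t),z]) for t in np.radians(angs)],np.float32)
        return cv2.remap(g,P[:,:1],P[:,1:],cv2.INTER_LINEAR).ravel()
    cost=lambda c:-(1 if dark_in else -1)*np.mean(S(c,R+dr)-S(c,R-dr))
    best=min(((cost((c0[0]+i*.001,c0[1]+j*.001)),i,j) for i in range(-6,7) for j in range(-8,9)))
    r=minimize(cost,[c0[0]+best[1]*.001,c0[1]+best[2]*.001],method="Nelder-Mead",options=dict(initial_simplex=None,xatol=1e-5)); return r.x.round(4),round(-r.fun,1)
E
python3 - <<'E'
from fit import *
al=np.arange(0,360,6)
print("air top disc",[fit("top",f,(.458,.047),.026,.056,al[(al>60)],True) for f in("t10","t3","top0")])
print("air top rim",[fit("top",f,(.458,.047),.040,.048,al[(al>45)&(al<340)],False) for f in("t10","t3","top0")])
front=al[(al>185)&(al<355)]
print("air side disc",[fit("side",f,(.458,.047),.026,.056,front,True) for f in("s12","s7","side0")])
print("dry side disc",[fit("side",f,(.483,-.425),.026,.056,al[(al>150)&(al<235)|(al>265)|(al<20)],True) for f in("s12","s7","side0")])
print("dry top disc",[fit("top",f,(.483,-.425),.026,.056,al[(al<240)|(al>290)],True) for f in("t10","t3","top0")])
for c in((.4575,.048),):
    for q in((282,283),(282.3,283)): print(A(atz("top",*q,.051)[:2]-c))
E
```

```text
Traceback (most recent call last):
  File "fit.py", line 10, in fit
    best=min(((cost((c0[0]+i*.001,c0[1]+j*.001)),i,j) for i in range(-6,7) for j in range(-8,9)))
  File "fit.py", line 10, in <genexpr>
    best=min(((cost((c0[0]+i*.001,c0[1]+j*.001)),i,j) for i in range(-6,7) for j in range(-8,9)))
               ~~~~^^^^^^^^^^^^^^^^^^^^^^^^^^^^^
  File "fit.py", line 9, in <lambda>
    cost=lambda c:-(1 if dark_in else -1)*np.mean(S(c,R+dr)-S(c,R-dr))
                                                            ~^^^^^^^^
  File "fit.py", line 7, in S
    P=np.array([proj(n,[c[0]+r*np.cos(t),c[1]+r*np.sin(t),z]) for t in np.radians(angs)],np.float32)
                ~~~~^^^^^^^^^^^^^^^^^^^^^^^^^^^^^^^^^^^^^^^^^
  File "h.py", line 14, in proj
    m,f=K(n); T=np.array(m["world_from_camera"]); c=T[:3,:3].T@(np.array(p)-T[:3,3]); x=c[:2]/c[2]
        ~^^^
  File "h.py", line 4, in K
    m=vision.camera_model(n); f=240/np.tan(np.radians(m["fov_y"])/2)
ValueError: time passes only in moves, steps and waits
```

```bash
sed -i 's/^def K(n):/import functools\n@functools.cache\ndef K(n):/' h.py
cat > run.py <<'E'
from fit import *
al=np.arange(0,360,6)
print("air top disc",[fit("top",f,(.458,.047),.026,.056,al[(al>60)],True) for f in("t10","t3","top0")])
print("air top rim",[fit("top",f,(.458,.047),.040,.048,al[(al>45)&(al<340)],False) for f in("t10","t3","top0")])
front=al[(al>185)&(al<355)]
print("air side disc",[fit("side",f,(.458,.047),.026,.056,front,True) for f in("s12","s7","side0")])
print("dry side disc",[fit("side",f,(.483,-.425),.026,.056,al[(al>150)&(al<235)|(al>265)|(al<20)],True) for f in("s12","s7","side0")])
print("dry top disc",[fit("top",f,(.483,-.425),.026,.056,al[(al<240)|(al>290)],True) for f in("t10","t3","top0")])
for c in((.4575,.048),):
    for q in((282,283),(282.3,283)): print(A(atz("top",*q,.051)[:2]-c))
E
python3 run.py
```

```text
air top disc [(array([0.4585, 0.0498]), np.float64(52.3)), (array([0.4586, 0.0495]), np.float64(53.2)), (array([0.4581, 0.05  ]), np.float64(49.6))]
air top rim [(array([0.4594, 0.0496]), np.float64(24.6)), (array([0.4594, 0.0496]), np.float64(24.9)), (array([0.4594, 0.0497]), np.float64(24.1))]
air side disc [(array([0.457 , 0.0391]), np.float64(61.6)), (array([0.4569, 0.0394]), np.float64(41.1)), (array([0.457 , 0.0392]), np.float64(60.3))]
dry side disc [(array([ 0.4813, -0.4291]), np.float64(62.8)), (array([ 0.4813, -0.4291]), np.float64(63.7)), (array([ 0.4812, -0.429 ]), np.float64(61.6))]
dry top disc [(array([ 0.4816, -0.4194]), np.float64(32.7)), (array([ 0.478 , -0.4249]), np.float64(3.1)), (array([ 0.482 , -0.4194]), np.float64(32.7))]
10.6
9.3
```

```bash
python3 -c "
from h import *
go(.482,-.422,.2,-20)"
```

```text
pos [ 0.5649 -0.1651  0.2004] ty -16.7 j6 1.58 -> cm [-26.99  -0.57   0.04] twist 0.058 alt -3.083
```

>>> send_rows(
  motion="-1 -26.9 -0.6 0 0.06; -1 -26.9 -0.6 0 0.06; -1 -26.9 -0.6 0 0.06; -1 -26.9 -0.6 0 0.06; -1 -26.9 -0.6 0 0.06",
)

```text
clock: 33.5
eef_pos: [0.4871, -0.4028, 0.2004]
tool_rot: [0.821, 0.571, 0.0, 0.0]
ft_force: [0.5, -0.6, 0.5]
grip_width: 0.0855
grasp_force: 0.0
```

>>> send_rows(
  motion="-1 -2 0 0 0; -1 -2 0 0 0; -1 -2 0 4 0; -1 -2 0 8 0; -1 -2 0 8 0",
)

```text
clock: 34.0
eef_pos: [0.4778, -0.4149, 0.1137]
tool_rot: [0.82, 0.572, -0.001, -0.007]
ft_force: [-0.8, 1.3, -0.8]
grip_width: 0.0855
grasp_force: 0.0
```

```bash
python3 -c "
from h import *
go(.482,-.422,.048,-20)"
```

```text
pos [ 0.4778 -0.4149  0.1137] ty -20.2 j6 1.21 -> cm [-0.56  0.72  6.56] twist -0.003 alt 3.138
```

>>> send_rows(
  motion="-1 0 0 0 0; -1 0 0 0 0; -1 0 0 0 0",
)

```text
clock: 34.3
eef_pos: [0.4828, -0.4206, 0.1232]
tool_rot: [0.82, 0.572, 0.001, 0.003]
ft_force: [0.1, 0.2, 0.1]
grip_width: 0.0856
grasp_force: 0.0
```

```bash
python3 -c "
from h import *
go(.482,-.422,.048,-20)"
```

```text
pos [ 0.4828 -0.4206  0.1232] ty -20.2 j6 1.21 -> cm [-0.14 -0.06  7.52] twist -0.004 alt 3.137
```

>>> send_rows(
  motion="-1 0 0 3 0; -1 0 0 6 0; -1 0 0 7.4 0; -1 0 0 7.4 0; 1 0 0 7.4 0",
)

```text
clock: 34.8
eef_pos: [0.4817, -0.4205, 0.0476]
tool_rot: [0.821, 0.572, 0.0, 0.001]
ft_force: [-0.9, 0.6, -0.4]
grip_width: 0.0728
grasp_force: 0.0
```

>>> send_rows(
  motion="1 0 0 0 0; 1 0 0 0 0; 1 0 0 0 0; 1 0 0 0 0; 1 0 0 0 0",
)

```text
clock: 35.3
eef_pos: [0.4839, -0.4208, 0.0476]
tool_rot: [0.82, 0.572, 0.002, 0.003]
ft_force: [4.1, 0.1, -0.0]
grip_width: 0.0118
grasp_force: 61.3
```

>>> send_rows(
  motion="1 0 0 0 0; 1 0 0 0 -0.13; 1 0 0 0 -0.26; 1 0 0 0 -0.39; 1 0 0 0 -0.52",
)

```text
clock: 35.8
eef_pos: [0.4815, -0.4206, 0.0476]
tool_rot: [0.644, 0.765, -0.0, 0.001]
ft_force: [0.2, -0.1, 4.3]
grip_width: 0.012
grasp_force: 61.8
```

```bash
python3 -c "
from h import *
go(.482,-.422,.048,72); print(bot.get_obs()['grip_width'])"
```

```text
pos [ 0.4815 -0.4206  0.0476] ty 9.8 j6 0.68 -> cm [-0.14  0.02 -0.04] twist -1.086 alt 2.056
0.012012960121175248
```

>>> send_rows(
  motion="1 0 0 0 -0.13; 1 0 0 0 -0.26; 1 0 0 0 -0.39; 1 0 0 0 -0.52; 1 0 0 0 -0.65",
)

```text
clock: 36.3
eef_pos: [0.4789, -0.4221, 0.0476]
tool_rot: [0.367, 0.93, -0.003, -0.001]
ft_force: [-5.2, -3.5, 6.2]
grip_width: 0.0119
grasp_force: 61.9
```

>>> send_rows(
  motion="1 0 0 0 -0.13; 1 0 0 0 -0.26; 1 0 0 0 -0.39; 1 0 0 0 -0.43; 1 0 0 0 -0.43",
)

```text
clock: 36.8
eef_pos: [0.4779, -0.4238, 0.0476]
tool_rot: [0.163, 0.987, -0.004, -0.002]
ft_force: [-8.1, -5.8, 5.2]
grip_width: 0.0117
grasp_force: 61.8
```

>>> send_rows(
  motion="-1 0 0 0 0; -1 0 0 0 0; -1 0 0 0 0; -1 0 0 -5 0; -1 0 0 -10 0",
)

```text
clock: 37.3
eef_pos: [0.4799, -0.4181, 0.1448]
tool_rot: [0.161, 0.987, 0.002, -0.002]
ft_force: [1.2, -1.3, 0.5]
grip_width: 0.0832
grasp_force: 0.0
```

>>> send_rows(
  motion="-1 0 0 -8 0; -1 0 0 -8 0; -1 0 -5 -8 0; -1 0 -10 -8 0; -1 0 -15 -8 0",
)

```text
clock: 37.8
eef_pos: [0.4337, -0.5627, 0.2272]
tool_rot: [0.161, 0.987, -0.0, 0.001]
ft_force: [-0.2, 0.1, -0.3]
grip_width: 0.0852
grasp_force: 0.0
```

```bash
python3 - <<'E'
from h import *
go(.3,-.3,.25)
s=shot("side","s13"); t=shot("top","t13")
f=lambda i,u,v,r,S:cv2.resize(i[v-r:v+r,u-r:u+r,::-1],(S,S),interpolation=cv2.INTER_CUBIC)
cv2.imwrite("pics/k13.png",np.hstack([np.vstack([f(s,306,388,26,300),f(t,467,284,20,300)]),np.vstack([f(s,264,238,22,300),f(t,284,296,20,300)]),cv2.resize(s[140:240,200:340:1,::-1],(200,143)).repeat(1,0) if 0 else cv2.copyMakeBorder(f(s,290,185,65,200),0,400,0,0,0)]))
g=cv2.cvtColor(s,cv2.COLOR_RGB2GRAY); print(g[366:392,298:330])
E
```

```text
pos [ 0.4337 -0.5627  0.2272] ty 71.5 j6 -0.59 -> cm [21.   20.68 -2.33] twist 0.0 alt 0.0
[[146 145 144 143 142 143 143 146 146 149 152 150 147 145 146 143 139 137
  140 146 146 145 143 141 140 138 136 138 144 143 142 144]
 [146 143 144 142 143 145 146 147 146 150 152 151 148 145 145 145 140 138
  140 146 147 146 143 141 140 138 136 137 143 143 143 143]
 [ 85  86 101 120 123 142 144 146 146 147 149 152 149 147 147 147 143 143
  145 148 147 145 144 142 141 139 137 136 141 143 142 143]
 [ 32  33  44  56  61  75  75  84  83  84 103 122 126 143 144 145 141 142
  143 146 147 147 143 141 141 140 138 135 139 143 143 143]
 [ 14  17  20  22  21  23  25  30  33  56  81  76  68  78  78  82  77  79
   99 117 123 143 144 140 143 140 138 137 139 144 143 143]
 [  6  15  21  22  21  19  20  20  57 135 165 159 135 134 130 104  80  75
   69  72  66  84 125 129 140 139 138 135 136 141 143 143]
 [ 16  14  21  22  20  24  22  18  39 105 157 159 165 167 166 165 163 165
  165 159 132  79 114 115 116 113 111 114 112 118 129 142]
 [ 11  12  15  14  24  23  23  22  23  42  67  75  79  81 103 115 130 144
  15
[... 1749 characters left out ...]
6  98 109 136 159 160 154 130 135]
 [ 22  20  23  23  19  20  23  20  22  25  22  22  25  23  22  14  19  14
   18  15  20  18  36  63  66  74 102 128 130 122 104 135]
 [ 18  20  26  22  21  24  23  20  20  24  23  22  19  24  24  23  25  23
   25  21  17  29  60  81  81  87 102 105 101  94  90 137]
 [ 13  13  24  19  24  22  20  19  22  18  21  20  22  20  24  24  23  23
   19  19  22  50  97 112 111 111 110 108 106  92  89 137]
 [ 13  12  17  21  23  26  22  24  21  22  23  23  24  22  21  21  24  22
   23  16  24  70 112 114 113 112 112 112 111  95  91 138]
 [ 13  11   9  23  21  17  22  23  25  21  22  21  23  22  24  20  23  21
   14  14  42  91 114 113 113 112 113 112 109  93  91 137]]
```

View pics/k13.png

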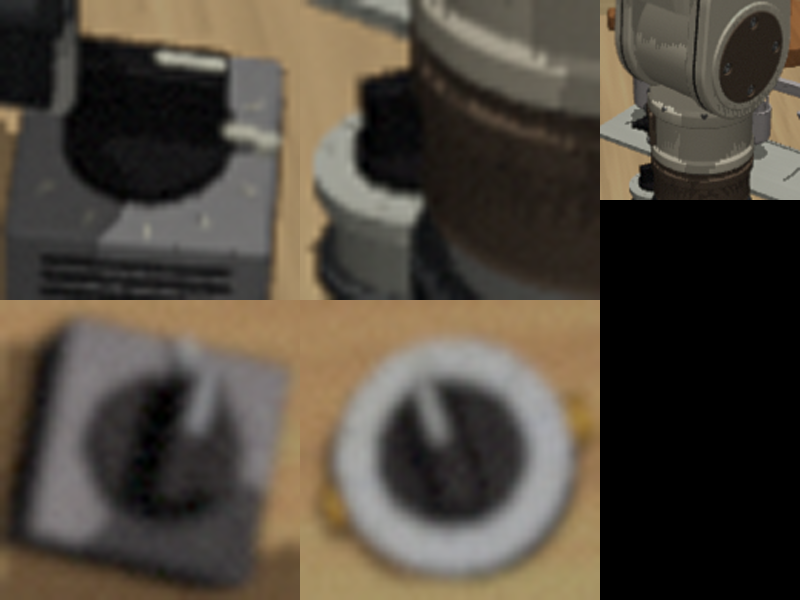

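```bash
python3 - <<'E'
from h import *
A=lambda d:np.degrees(np.arctan2(d[1],d[0])).round(1)
for c in((.4815,-.4194),(.4815,-.422)):
  n=atz("side",321,384.3,.057)[:2]-c; m=atz("side",325.8,385.6,.052)[:2]-c; print(c,"nib",A(n),np.hypot(*n).round(4),"mark",A(m),np.hypot(*m).round(4))
  for q in((471.5,268.7),(472.3,269.2)): print(A(atz("top",*q,.051)[:2]-c))
go(.35,-.45,.25)
# top: cups
print([(np.round(b["rect"],1).tolist(),round(b["conf"],2)) for b in boxes_of("top","cup1_mid")])
E
```

```text
(0.4815, -0.4194) nib -25.4 0.0297 mark -19.4 0.0376
-18.2
-21.5
(0.4815, -0.422) nib -20.7 0.0287 mark -15.6 0.0368
-14.7
-18.0
pos [ 0.4296 -0.5672  0.2226] ty 71.0 j6 -0.59 -> cm [11.35  8.49 -2.71] twist 0.0 alt 0.0
[([194.8, 352.4, 20.5, 19.1], 0.69), ([233.4, 226.1, 22.5, 23.9], 0.66)]
```

```bash
python3 - <<'E'
from h import *; from sc import *
for f,n in(("t13","top"),("s12","side")):
    im=cv2.imread(f"pics/{f}.png")
    P=[proj(n,[*(h+ux*.008),.09]) for h in H[:3]]
    print(f,[p.round(1).tolist() for p in P])
    for a in(0,1):
        u,v=P[a].round().astype(int); T=im[v-12:v+13,u-10:u+11]
        for b in range(3):
            x,y=P[b].round().astype(int); W=im[y-22:y+23,x-20:x+21]; r=cv2.matchTemplate(W,T,cv2.TM_CCOEFF_NORMED); _,s,_,l=cv2.minMaxLoc(r); print(a,"->",b,round(s,2),(l[0]-10,l[1]-10))
E
```

```text
t13 [[172.6, 288.5], [203.4, 256.1], [233.7, 224.5]]
0 -> 0 1.0 (0, 0)
0 -> 1 0.76 (0, -1)
0 -> 2 0.53 (-2, 0)
1 -> 0 0.77 (1, 1)
1 -> 1 1.0 (0, 0)
1 -> 2 0.78 (-1, 0)
s12 [[255.9, 170.9], [289.2, 181.6], [324.7, 193.0]]
0 -> 0 1.0 (0, 0)
0 -> 1 0.38 (1, -5)
0 -> 2 0.32 (2, -5)
1 -> 0 0.51 (-1, 3)
1 -> 1 1.0 (0, 0)
1 -> 2 0.81 (-1, 0)
```

>>> send_rows(
  motion="-1 11 8.5 -2 0; -1 11 8.5 -2 0; -1 11 8.5 -2 0; -1 11 8.5 -2 0; -1 11 8.5 -2 0",
)

```text
clock: 38.45
eef_pos: [0.3565, -0.4448, 0.2475]
tool_rot: [0.161, 0.987, -0.001, 0.001]
ft_force: [-0.3, -0.5, 0.0]
grip_width: 0.0855
grasp_force: 0.0
```

```bash
python3 - <<'E'
from h import *; from sc import *
for n in("side","top"):
    im=shot(n,n+"14"); print(n,[(np.round(b["rect"],1).tolist(),round(b["conf"],2)) for b in boxes_of(n,"cup1_mid")],[proj(n,[*(h+ux*.008),.09]).round(0).tolist() for h in H[:3]])
print(bot.get_obs()["eef_pos"],bot.get_obs()["joint_vel"].round(3))
E
```

```text
side [([326.4, 196.6, 24.9, 32.4], 0.86)] [[256.0, 171.0], [289.0, 182.0], [325.0, 193.0]]
top [([234.7, 227.4, 22.6, 24.8], 0.8)] [[173.0, 288.0], [203.0, 256.0], [234.0, 224.0]]
[ 0.35702827 -0.44695398  0.24610024] [-0.006  0.011 -0.001  0.002  0.     0.   ]
```

```bash
python3 -c "
from workcell import workorder
print(workorder.job_done())"
```

```text
the job is handed in; nothing more can be done
None
```

I handed the job in with no verdict returned: three cups hang on hooks 1–3, and both knobs are turned to their white blocks, by my estimate within about 5 degrees, though one camera reading put the air knob about 6 degrees off (limit 8).

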